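# Hang the wash tote on the drying rail with an S-hook

## Robot

A 7-joint arm with a two-finger parallel gripper is mounted at the origin on a cart in front of the work surface, level with it; the furniture and walls round the work are solid. World frame = base frame: x ahead of the robot, y to its left, z up, the work surface at z = 0. Lengths are in m, angles in rad, forces in N, time in s.
With the tool pointing down it reaches from about 0.4 to 0.85 m from the base axis. Payload 10.4 kg.
Tool frame: the origin (TCP) lies on the centre line of the jaws, within the pads' length; the fingertips stand 22 mm ahead of it and the grasp point (between the pads) lies 3 mm ahead of it; x points along the fingers, y is the direction in which the jaws open and shut, and the axes are right-handed (so a half turn about x gives the same grasp; the last joint's range is limited). The gripper opens to 87 mm and grips with 3 to 60 N. Pads are 19 mm wide; open, the fingers measure 117 mm over their backs; the gripper's body (75 mm by 190 mm) begins 51 mm behind the grasp point.
Start: joints at [-1.153, 0.332, -0.065, 1.46, 0.022, 1.35, -0.088], TCP at [0.267, 0.565, 0.245] pointing down, gripper open.
Joint ranges: [-2.6, 2.6], [-0.5, 2.12], [-1.47, 1.34], [0.16, 2.42], [-1.27, 4.41], [0.06, 2.06], [-2.6, 2.6]. Speed limits (rad/s): [2.22, 2.22, 2.79, 2.79, 3.14, 3.14, 3.14].

## Interface

Orientations are given as a unit quaternion [x, y, z, w].
In Python, from bench import * gives the robot as it stands.
- The arm moves only by the tool arm_command, never from a script. Its argument "targets" is one flat list of numbers, 7 for each row, row after row: the turn, a rotation vector about the tool's x, y, z in units of 45 degrees (1.0 is 45 degrees), then the shift along the tool's x, y, z in units of 25 mm (1.0 is 25 mm), then the opening, from 0 (shut) to 1 (fully open). In form: [wx, wy, wz, tx, ty, tz, fingers, wx, wy, wz, tx, ty, tz, fingers, ...]. A call has 1 to 12 rows; each row shifts and turns the pose as measured when the row begins, along the tool's axes as they then stand; what a row does not reach is not made up. A row lasts 1/12 s, in which the tool goes at most 41.7 mm and 7.16 degrees, less where a joint would pass 70% of its speed; a pose out of reach is approached as far as the arm can. A call with a number of a shift or a turn outside -1 to 1 is refused whole. A call with a gripper value outside its range is refused whole. The fingers move at their own pace and stop on an object; "newtons" is the grip in N (left out, the last holds). Time passes only in rows, so rows that do not move let the fingers close. It gives the time, the measured TCP pose, the force and the opening at its end, in the units of the state.
- read_state(): the state, without advancing time (a new reading comes with each control period).
- camera(name): name is "side" or "top"; returns the picture (400x640x3 uint8, red, green, blue); there is no depth.
- calibration(name): a dict with "camera_matrix" (3x3 intrinsics, pixels), "R" (3x3) and "t" (3): a world point X has camera coordinates R X + t. Camera axes: x right, y down, z forward; pixel columns grow to the right and rows downward; lengths in m; the calibration is good to about 2 mm. A picture is of the moment at which its call begins. calibration takes no time and is no camera call.
- close_job(): hands the job in, once; it reports no verdict.
The state is a dict: "time": time; "joint_positions": joint angles; "joint_vel": joint speeds; "joint_torque": joint torques, N m; "ee_pos": TCP position; "eef_rot": TCP orientation; "ft_force": force on the tool from outside, world axes, zero at the start; "torque": the same for the moment, N m; "width": finger opening in m.
Only numpy, scipy, OpenCV 4.12 (cv2) and the standard library are available. Lean on these libraries where they do the work, as an engineer would, in place of code of your own. Each camera call takes 0.05 s, during which the arm holds its last target.

## Task

Take the big S-hook out of its slotted stand and hook its upper curl over the drying rail, with its lower curl opening towards the robot; then hang the parts tote by the bar across the top of its handle hole in that lower curl, so that it hangs free and nearly still to drain. Lower each of them gently until its weight rests on what carries it before you let go, never press hard, and leave the filter and the pressure gauge beside the rail where they are.

Things in the scene. Friction and masses are not known exactly. Their poses are not given: they have to be found in the camera images.
- rail_mid (a point): Middle of the drying rail, a fixed level steel bar 12 mm in diameter, 320 mm long, its axis 270 mm above the table, on posts 145 mm either side (reaching 12 mm above the axis; sleeves there 26 mm across). The point is on the axis; y along the bar, z up, x away from the robot, level.
- hook: S-hook of 10 mm steel plate (y), 0.28 kg, 205 mm tall, bar 10 mm wide. Origin: underside of lower curl; z up, x across. Centre line (x, z) mm: lower tip (-20,31), (-8,5), (8,5), (20,22), (20,95), (-17,140), half-circle of radius 17 about (0,152) to upper tip (17,148). Lower curl opens up, at -x. Starts upright in the slot of a grey stand 56 mm high, underside at 14 mm, -x to the robot within 45 deg.
- hook_ear (a point): Middle of the flat gripping ear on the hook's crown, (0,0,190) mm in the hook's frame, same axes: 10 mm thick (y), 26 mm wide (x), from z = 174 to 205. The stand's slot is 42 mm deep: lift the hook straight out. It is loose in the slot (up to 5 mm, a few degrees).
- hook_seat (a point): Point of the hook that lies on the rail's axis when hung: (0,0,158) mm in the hook's frame, same axes, 6 mm under the inside of the crown. The upper curl opens to +x: the rail comes in from +x, under the upper tip and over the slanting stem (a 24 mm gap), then up into the crown. Once hung, the hook swings freely when touched.
- hook_cradle (a point): Middle of the inner bottom of the hook's lower curl, where the tote's bar shall rest: (0,0,10) mm in the hook's frame, same axes. The curl is 30 mm wide inside; its tip rises 26 mm above this point.
- tote: Parts tote of bare aluminium sheet, 0.35 kg: open tray 84 (x) by 110 (y) by 34 mm high, with a 6 mm thick upright handle plate across its middle in its y-z plane. Origin: middle of the underside, z up. Handle hole in the plate: 44 mm wide, z = 37 to 86 mm. Starts flat on the table, -x side to the robot within 45 deg; same from both sides.
- tote_ear (a point): Middle of the ear on top of the tote's handle plate, (0,0,112) mm in its frame, same axes: 30 mm wide (y), 6 mm thick (x), z = 94 to 130. Under the rail a gripper has room only if it leans back to the robot by some 40 to 45 deg; so pinch the ear's two side edges (closing along y) with that lean.
- tote_bar (a point): Middle of the underside of the bar over the tote's handle hole, (0,0,86) mm in its frame, same axes; the bar is 8 mm high, 64 mm long (y), 6 mm thick. It rests on the hook's cradle when hung.
- filter: Bystander: grey screw-in breathing filter, 90 mm across, 58 mm high, standing on the table between the stand and the tote. Origin: centre of its underside.
- gauge: Bystander: pressure gauge with a black rim, white face up and a short brass stem, 92 x 62 x 28 mm, lying on the table to the right of the rail. Origin: centre of its underside.
There are look-alikes about, which are no part of the job. Several things have the shape of the tote; the one meant has the colours described above. Several things have the shape of the hook; the one meant has the colours described above.

How it is judged:
On the way, in this order (a step that is already met when the one before it is completed fails the run):
1. the hook's crown bears on the rail while the hook is still held (x of hook_seat in the frame of rail_mid between -0.012 and 0.012 m and z of hook_seat in the frame of rail_mid between -0.008 and 0.008 m and y of hook_seat in the frame of rail_mid between -0.12 and 0.12 m and contact force between hook and rail above 0.5 N and contact force between the fingers and hook above 0.5 N and distance of tote from where it was at the start of the episode below 0.03 m), for 0.1 s.
2. the hook hangs on the rail by itself, let go, the tote still where it stood (x of hook_seat in the frame of rail_mid between -0.012 and 0.012 m and z of hook_seat in the frame of rail_mid between -0.008 and 0.008 m and y of hook_seat in the frame of rail_mid between -0.12 and 0.12 m and contact force between each of the arm, the fingers and hook below 0.1 N and distance of tote from where it was at the start of the episode below 0.03 m), for 0.2 s.
3. the tote's bar bears on the lower curl while the tote is still held (x of hook_seat in the frame of rail_mid between -0.012 and 0.012 m and z of hook_seat in the frame of rail_mid between -0.008 and 0.008 m and y of hook_seat in the frame of rail_mid between -0.12 and 0.12 m and x of tote_bar in the frame of hook_cradle between -0.018 and 0.018 m and y of tote_bar in the frame of hook_cradle between -0.021 and 0.021 m and z of tote_bar in the frame of hook_cradle between -0.008 and 0.014 m and contact force between tote and hook above 0.5 N and contact force between the fingers and tote above 0.5 N), for 0.1 s.
At the end, for the whole second after the job is handed in: The S-hook hangs on the rail between the posts (seat within 12 mm across, 8 mm in height of the bar axis) and the tote hangs in its lower curl (bar within 18 mm of the cradle), over 15 mm off the table, within 0.3 rad of upright, slower than 150 mm/s, nothing held (x of hook_seat in the frame of rail_mid between -0.012 and 0.012 m and z of hook_seat in the frame of rail_mid between -0.008 and 0.008 m and y of hook_seat in the frame of rail_mid between -0.12 and 0.12 m and x of tote_bar in the frame of hook_cradle between -0.018 and 0.018 m and y of tote_bar in the frame of hook_cradle between -0.021 and 0.021 m and z of tote_bar in the frame of hook_cradle between -0.008 and 0.014 m and height (world z) of tote above 0.015 m and angle between tote's own z axis and vertical below 0.3 rad and linear speed of each of tote, hook below 0.15 m/s); the robot touches nothing.
It fails at once if the hook is pressed or dropped hard on the rail (over 40 N) (contact force between hook and rail above 40 N).
It fails at once if the tote is pressed or dropped hard on the hook (over 40 N) (contact force between tote and hook above 40 N).
It fails at once if the filter is shifted by more than 30 mm (distance of filter from where it was at the start of the episode above 0.03 m).
It fails at once if the pressure gauge is shifted by more than 30 mm (distance of gauge from where it was at the start of the episode above 0.03 m).
It also fails if it takes over 72 s, if anything falls off the work surface, if the arm or the gripper's body presses on something with over 40 N, if the wrist force passes 120 N, or if a joint passes its speed limit or range.

## Working session

There is one attempt and no reset: what is moved stays moved. The work goes in short steps, Python scripts to look and compute and a tool call to move; the robot and the scene stay as the last step left them, time stands still between calls to the robot, and variables do not carry over. Pictures are saved under pics/ and viewed, and the job is handed in when it is done.

Besides the shell and the picture viewer there is one more tool, called after ">>>" as name(argument=value, ...) on one line, values as JSON. arm_command: Moves the arm, as the interface text tells. Shifts and turns lie within -1 to 1; 1 stands for 25 mm of shift or 45 degrees of turn. Its arguments: {"type":"object","properties":{"targets":{"type":"array","items":{"type":"number","minimum":-1,"maximum":1}},"newtons":{"type":"number"}},"required":["targets"]}

```bash
ls; mkdir -p pics
python3 - <<'E'
from bench import *
import cv2
s=read_state(); print({k:(np.round(v,3) if not isinstance(v,float) else v) for k,v in s.items()} if 'np' in globals() else s)
for n in ("side","top"):
    im=camera(n); cv2.imwrite(f"pics/{n}0.png",im[:,:,::-1]); 
    c=calibration(n); print(n,c)
E
```

```text
pics
{'time': 0.0, 'joint_positions': array([-1.15263149,  0.33285835, -0.06468496,  1.46093682,  0.02158489,
        1.34992525, -0.08851558]), 'joint_vel': array([-0.0016587 ,  0.00112975, -0.00084036,  0.00105607,  0.00064747,
        0.00045804,  0.00108764]), 'joint_torque': array([ 5.96255140e-04, -6.23265839e+01,  2.46035610e-02, -3.89875031e+01,
       -6.14480604e-02,  3.98570183e-02,  1.42642257e-04]), 'ee_pos': array([0.26649798, 0.56493337, 0.24376448]), 'eef_rot': array([ 0.15408123,  0.69009415, -0.15507818,  0.6899129 ]), 'ft_force': array([ 0.58631238, -0.96482889,  0.63718022]), 'torque': array([-0.05515871, -0.01948049,  0.0088387 ]), 'width': 0.08711496979246883}
side {'camera_matrix': array([[503.79948456,   0.        , 315.41927353],
       [  0.        , 503.79948456, 199.79844854],
       [  0.        ,   0.        ,   1.        ]]), 'R': array([[ 0.85629018, -0.51605404, -0.02133916],
       [-0.30902757, -0.47879088, -0.82174282],
       [ 0.41384671,  0.71024469, -0.56945885]]), 't': array([-0.49102565,  0.31182611,  1.44532261])}
top {'camera_matrix': array([[395.64371833,   0.        , 321.70353357],
       [  0.        , 395.64371833, 201.74551047],
       [  0.        ,   0.        ,   1.        ]]), 'R': array([[ 0.01003184, -0.99992724,  0.00669866],
       [-0.99832536, -0.01039699, -0.05690679],
       [ 0.05697229, -0.00611656, -0.99835702]]), 't': array([-0.03343295,  0.55999562,  1.39962916])}
```

View pics/side0.png

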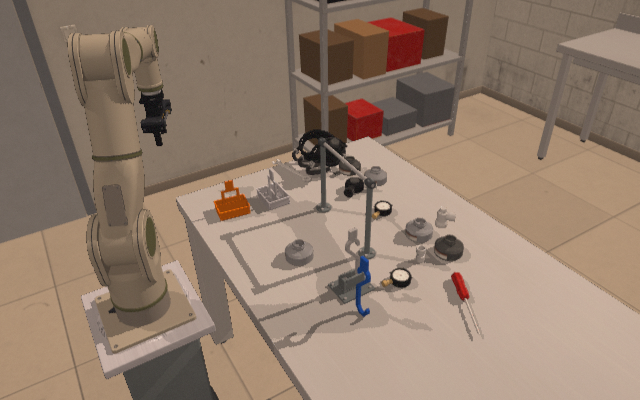

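View pics/top0.png

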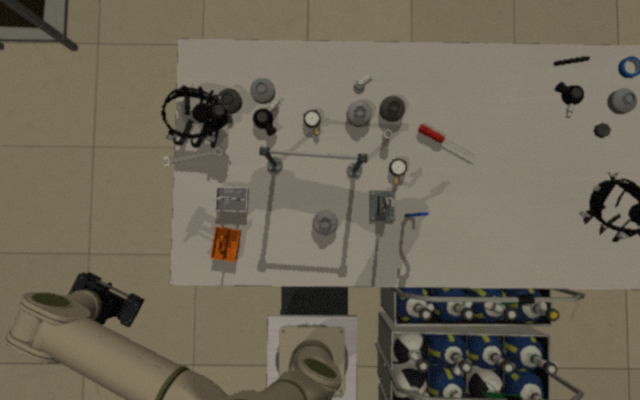

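Run:
```python
import cv2,numpy as np
s=cv2.imread("pics/side0.png");t=cv2.imread("pics/top0.png")
f=lambda im,x,y,w,h,k:cv2.resize(im[y:y+h,x:x+w],(w*k,h*k),interpolation=cv2.INTER_CUBIC)
a=f(s,320,220,90,100,5);b=f(s,210,160,90,70,5)
c=f(t,365,180,70,70,5);d=f(t,205,180,70,70,5)
A=np.zeros((500,800,3),np.uint8);A[:500,:450]=a;A[:350,450:800]=c;cv2.imwrite("pics/c1.png",A)
B=np.zeros((350,800,3),np.uint8);B[:350,:450]=b;B[:350,450:800]=d;cv2.imwrite("pics/c2.png",B)
cv2.imwrite("pics/c3.png",f(t,250,140,160,60,5))
```

```text
(no output)
```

View pics/c1.png

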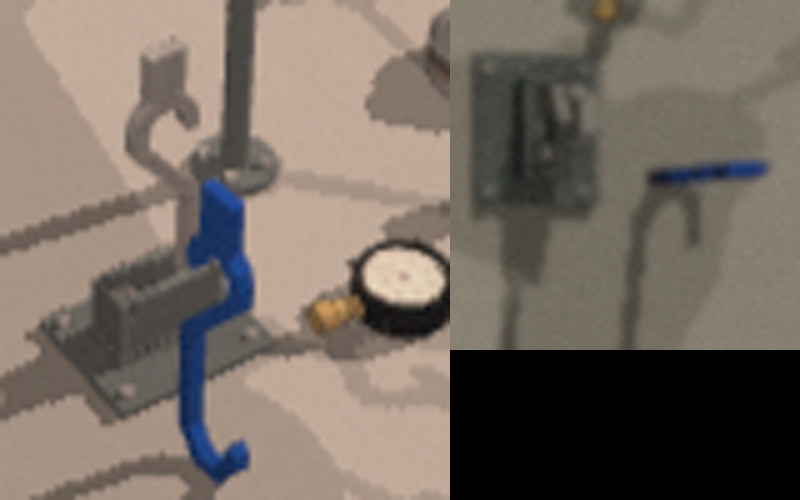

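View pics/c2.png

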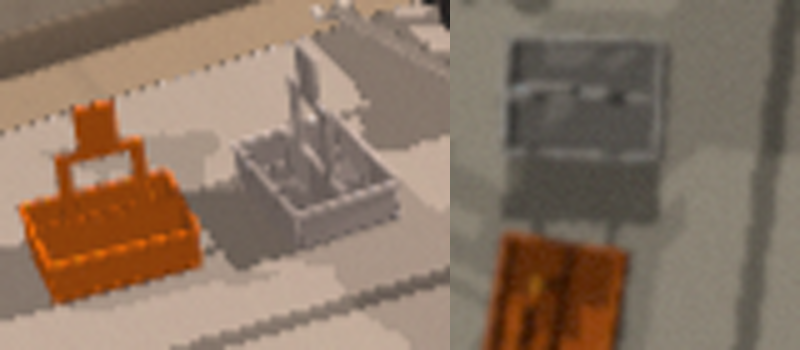

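View pics/c3.png

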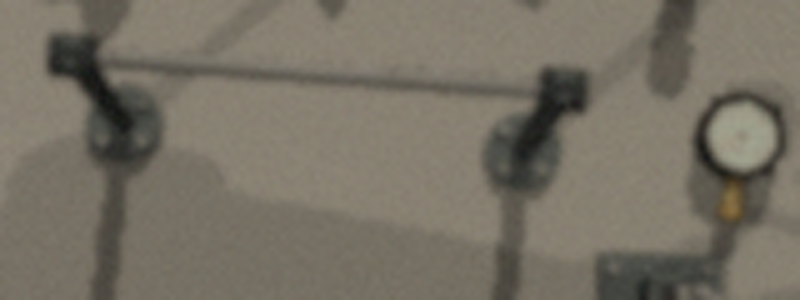

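```bash
cat > h.py <<'E'
from bench import *
import cv2,numpy as np
from scipy.spatial.transform import Rotation as Ro
def ray(n,u,v,z):
    c=calibration(n);d=c["R"].T@np.linalg.solve(c["camera_matrix"],[u,v,1.]);C=-c["R"].T@c["t"]
    return C+d*(z-C[2])/d[2]
def tri(us,ut):
    A=[];b=[]
    for n,p in(("side",us),("top",ut)):
        c=calibration(n);P=c["camera_matrix"]@np.c_[c["R"],c["t"]]
        for i in(0,1):
            r=p[i]*P[2]-P[i];A.append(r[:3]);b.append(-r[3])
    return np.linalg.lstsq(np.array(A),np.array(b),rcond=None)[0]
def proj(n,X):
    c=calibration(n);q=c["R"]@np.asarray(X,float)+c["t"];q=c["camera_matrix"]@q;return q[:2]/q[2]
def crop(fn,im,x,y,w,h,k,pts=()):
    o=cv2.resize(im[y:y+h,x:x+w],(w*k,h*k),interpolation=cv2.INTER_CUBIC)
    for p in pts: cv2.circle(o,(int((p[0]-x+.5)*k),int((p[1]-y+.5)*k)),2,(0,0,255),-1)
    cv2.imwrite(fn,o)
E
python3 - <<'E'
from h import *
for n in("side","top"):
    c=calibration(n);print(n,"cam at",(-c["R"].T@c["t"]).round(3))
print("rail post tops",ray("top",265,151,.282),ray("top",362.6,158,.282))
print("rail posts base", ray("top",250+125/5,140+130/5,.005),ray("top",250+520/5,140+155/5,.005))
print("filter",ray("top",325,223,.058),ray("side",299,247,.058))
print("gauge",ray("top",399,168,.028))
print("hook ear",ray("side",352.6,235,.204))
print("hook ear tri",tri((352.6,235),(390,201)))
print("tote plate top", tri((210+307/5,160+60/5),(205+(585-450)/5,180+92/5)))
s=cv2.imread("pics/side0.png");t=cv2.imread("pics/top0.png")
crop("pics/d1.png",s,338,222,36,60,10)
crop("pics/d2.png",t,365,185,40,40,14)
crop("pics/d3.png",s,252,162,40,50,12)
crop("pics/d4.png",t,210,180,45,45,13)
E
```

```text
side cam at [-0.081 -1.131  1.069]
top cam at [ 0.48  -0.019  1.429]
rail post tops [0.69199198 0.14117949 0.282     ] [ 0.67455118 -0.14442498  0.282     ]
rail posts base [0.68885042 0.1426802  0.005     ] [ 0.67376211 -0.14370052  0.005     ]
filter [ 0.48434327 -0.03959951  0.058     ] [ 0.4774812  -0.06275601  0.058     ]
gauge [ 0.68316121 -0.30236197  0.028     ]
hook ear [ 0.54542738 -0.25170276  0.204     ]
hook ear tri [ 0.55411907 -0.24032633  0.19264907]
tote plate top [0.55838953 0.26863591 0.13333359]
```

View pics/d1.png

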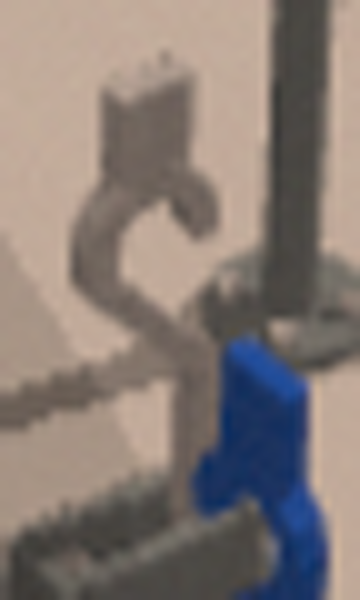

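View pics/d2.png

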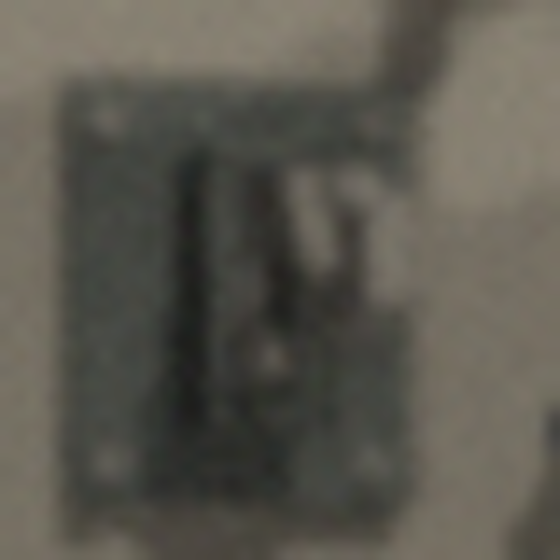

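View pics/d3.png

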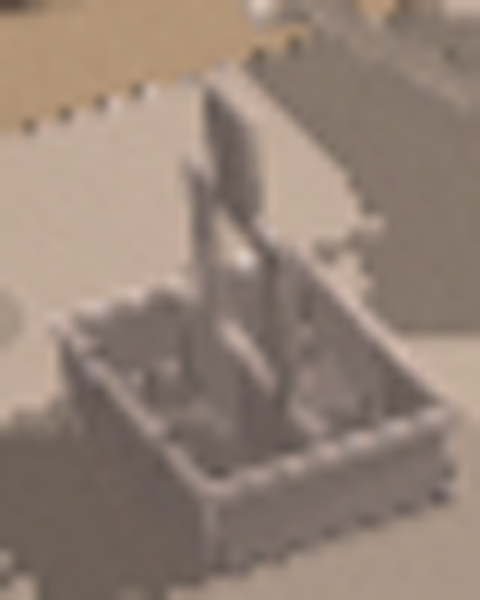

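View pics/d4.png

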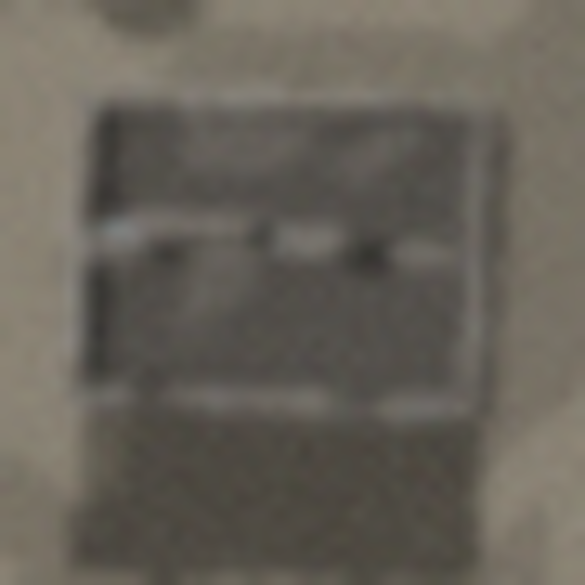

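Run:
```python
from h import *
def d1(a,b):return (338+a/10-.5,222+b/10-.5)
def d2(a,b):return (365+a/14-.5,185+b/14-.5)
def d3(a,b):return (252+a/12-.5,162+b/12-.5)
def d4(a,b):return (210+a/13-.5,180+b/13-.5)
print("bright A at z.219",ray("top",*d2(315,215),.219),"B",ray("top",*d2(385,240),.219), ray("top",*d2(385,240),.162))
print("stand corners",[ray("top",*d2(a,b),.004)[:2].round(4) for a,b in((62,95),(395,100),(405,530),(65,530))])
print("proj ear top est into d2",[(proj("top",X)+.5-[365,185])*14 for X in([.532,-.247,.219],[.558,-.247,.219],[.545,-.247,.019])])
print("ear face",ray("side",*d1(147,138),.204), "L",ray("side",*d1(105,145),.204),"R",ray("side",*d1(189,125),.204))
print("ear top L/R",ray("side",*d1(105,98),.219),ray("side",*d1(189,76),.219))
print("bend outer",ray("side",*d1(72,250),.160),"tip",ray("side",*d1(203,237),.157),"stem L/R",ray("side",*d1(178,430),.08),ray("side",*d1(212,430),.08))
# tote
print("tote rim corners side",[ray("side",*d3(a,b),.034)[:2].round(4) for a,b in((55,330),(212,490),(450,410))])
print("tote rim corners top",[ray("top",*d4(a,b),.034)[:2].round(4) for a,b in((85,100),(495,105),(480,405),(85,400))])
print("tote ear top ends", ray("side",*d3(210,85),.13))
print("tote ear ",tri(d3(230,145),d4(320,240)))
```

```text
bright A at z.219 [ 0.55661761 -0.22676984  0.219     ] B [ 0.55128862 -0.24213036  0.219     ] [ 0.55466201 -0.25263558  0.162     ]
stand corners [array([ 0.6007, -0.1982]), array([ 0.6003, -0.2843]), array([ 0.4893, -0.2869]), array([ 0.4884, -0.1993])]
proj ear top est into d2 [array([407.22230321, 328.17536721]), array([407.18442784, 209.66859466]), array([259.76648885, 309.61600888])]
ear face [ 0.54376872 -0.25219156  0.204     ] L [ 0.53242162 -0.2485424   0.204     ] R [ 0.55665177 -0.25369996  0.204     ]
ear top L/R [ 0.5331444  -0.24706215  0.219     ] [ 0.55780735 -0.25139029  0.219     ]
bend outer [ 0.5297821 -0.2372759  0.16     ] tip [ 0.56587464 -0.24936719  0.157     ] stem L/R [ 0.56447885 -0.24231766  0.08      ] [ 0.57278411 -0.24759475  0.08      ]
tote rim corners side [array([0.5208, 0.3411]), array([0.5227, 0.2365]), array([0.6032, 0.2352])]
tote rim corners top [array([0.6069, 0.3463]), array([0.6067, 0.235 ]), array([0.5251, 0.2373]), array([0.5253, 0.3443])]
tote ear top ends [0.56220678 0.30047659 0.13      ]
tote ear  [0.55609315 0.26435521 0.12987269]
```

```bash
cat >> h.py <<'E'
def want(lean=0.,yaw=0.,flip=1):
    "tool R: pointing down, leaned back to robot by lean deg (body towards -x), jaw along y, yaw deg"
    l=np.radians(lean); x=np.array([np.sin(l),0,-np.cos(l)]); y=np.array([0,1.,0])*flip; z=np.cross(x,y)
    return Ro.from_euler('z',yaw,degrees=True)*Ro.from_matrix(np.c_[x,y,z])
def plan(pos,R,grasp=True):
    s=read_state(); q=Ro.from_quat(s["eef_rot"]); p=s["ee_pos"]+0
    tgt=np.array(pos,float)-(R.apply([.003,0,0]) if grasp else 0)
    dR=(q.inv()*R).as_rotvec()/np.radians(45); d=q.inv().apply(tgt-p)/.025
    print("t",round(s["time"],2),"pos",p.round(4),"w",round(s["width"],4),"F",s["ft_force"].round(2),"T",s["torque"].round(2))
    print("  world err mm",((tgt-p)*1e3).round(1),"| turn units",dR.round(3),"| shift units",d.round(3),"| rotdeg",round(np.degrees((q.inv()*R).magnitude()),1))
    print("  axes world: x",q.apply([1,0,0]).round(2),"y",q.apply([0,1,0]).round(2),"z",q.apply([0,0,1]).round(2), "J",s["joint_positions"].round(2))
E
python3 - <<'E'
from h import *
plan([.545,-.245,.30],want(0,0,1))
plan([.545,-.245,.30],want(0,0,-1))
s=cv2.imread("pics/side0.png");t=cv2.imread("pics/top0.png")
h=np.array([.5455,-.2445,.014])
P=lambda yaw:[h+Ro.from_euler('z',yaw,degrees=True).apply(np.array([a,b,c])/1e3) for a,b,c in[(-13,-5,205),(13,-5,205),(13,5,205),(-13,5,205),(-13,-5,174),(13,-5,174),(17,-5,143),(-22,-5,152),(25,-5,60),(15,-5,60)]]
for yw in(0,-8):
  crop(f"pics/e1{yw}.png",s,338,222,36,60,10,[proj("side",X) for X in P(yw)])
  crop(f"pics/e2{yw}.png",t,365,185,40,40,14,[proj("top",X) for X in P(yw)])
A=np.zeros((600,720,3),np.uint8);A[:,:360]=cv2.imread("pics/e10.png");A[:,360:]=cv2.imread("pics/e1-8.png");cv2.imwrite("pics/e3.png",A)
E
```

```text
t 0.1 pos [0.2665 0.565  0.2439] w 0.0875 F [-0.52  0.02 -0.48] T [ 0.05 -0.03 -0.01]
  world err mm [ 278.5 -810.    59.1] | turn units [-0.561 -0.     0.002] | shift units [ -2.334 -24.555  23.896] | rotdeg 25.3
  axes world: x [-0. -0. -1.] y [ 0.43  0.9  -0.  ] z [ 0.9  -0.43  0.  ] J [-1.15  0.33 -0.06  1.46  0.02  1.35 -0.09]
t 0.1 pos [0.2665 0.565  0.2439] w 0.0875 F [-0.52  0.02 -0.48] T [ 0.05 -0.03 -0.01]
  world err mm [ 278.5 -810.    59.1] | turn units [3.439e+00 2.000e-03 0.000e+00] | shift units [ -2.334 -24.555  23.896] | rotdeg 154.7
  axes world: x [-0. -0. -1.] y [ 0.43  0.9  -0.  ] z [ 0.9  -0.43  0.  ] J [-1.15  0.33 -0.06  1.46  0.02  1.35 -0.09]
```

View pics/e3.png

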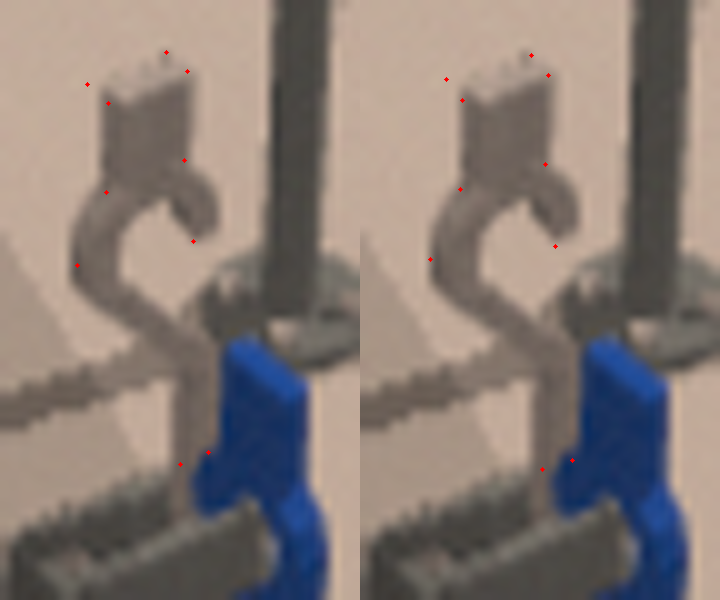

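View pics/e20.png

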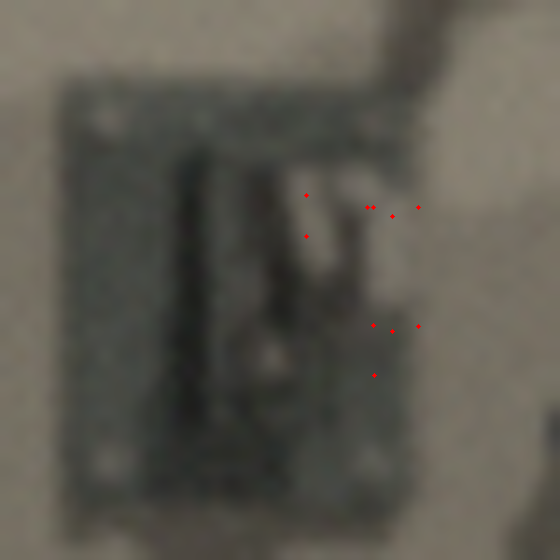

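>>> arm_command(targets=[-0.15,0,0,-0.6,-0.3,0.5,1,-0.15,0,0,-0.6,-0.6,0.6,1,-0.15,0,0,-0.6,-0.8,0.6,1,-0.11,0,0,-0.6,-1,0.6,1,0,0,0,0,-1,0.7,1,0,0,0,0,-1,0.7,1,0,0,0,0,-1,0.7,1,0,0,0,0,-1,0.7,1,0,0,0,0,-1,0.7,1,0,0,0,0,-1,0.7,1,0,0,0,0,-1,0.7,1,0,0,0,0,-1,0.5,1])

```text
time: 1.1
ee_pos: [0.4481, 0.2804, 0.3014]
eef_rot: [-0.015, 0.71, 0.01, 0.704]
ft_force: [0.3, -0.2, 0.1]
width: 0.0869
```

```bash
python3 -c "
from h import *
plan([.547,-.2435,.30],want(0,0,1))"
```

```text
t 1.1 pos [0.4481 0.2804 0.3014] w 0.0869 F [ 0.31 -0.23  0.06] T [ 0.06 -0.05  0.02]
  world err mm [  98.9 -523.9    1.6] | turn units [ 0.044 -0.01   0.009] | shift units [  0.064 -21.08    3.229] | rotdeg 2.1
  axes world: x [-0.01 -0.01 -1.  ] y [-0.03  1.   -0.01] z [ 1.    0.03 -0.01] J [-0.74  0.1   0.1   1.62 -0.01  1.43  0.97]
```

>>> arm_command(targets=[0.044,0,0,0,-1,0.4,1,0,0,0,0,-1,0.4,1,0,0,0,0,-1,0.4,1,0,0,0,0,-1,0.4,1,0,0,0,0,-1,0.3,1,0,0,0,0,-1,0.3,1,0,0,0,0,-1,0.2,1,0,0,0,0,-1,0.2,1,0,0,0,0,-1,0.1,1,0,0,0,0,-1,0,1,0,0,0,0,-1,0,1,0,0,0,0,-1,0,1])

```text
time: 2.1
ee_pos: [0.5174, -0.037, 0.2994]
eef_rot: [-0.002, 0.712, -0.005, 0.702]
ft_force: [1.2, -0.4, 0.2]
width: 0.0873
```

```bash
python3 -c "
from h import *
plan([.547,-.2435,.30],want(0,0,1))"
```

```text
t 2.1 pos [ 0.5174 -0.037   0.2994] w 0.0873 F [ 1.16 -0.42  0.15] T [ 0.04 -0.05  0.04]
  world err mm [  29.6 -206.5    3.6] | turn units [-0.005 -0.018  0.013] | shift units [-0.073 -8.254  1.217] | rotdeg 1.0
  axes world: x [-0.01 -0.01 -1.  ] y [ 0.    1.   -0.01] z [ 1.   -0.   -0.01] J [-0.38  0.07  0.38  1.66 -0.02  1.43  1.57]
```

>>> arm_command(targets=[0,-0.018,0.013,0,-1,0.2,1,0,0,0,0,-1,0.2,1,0,0,0,0,-1,0.2,1,0,0,0,0,-1,0.2,1,0,0,0,0,-1,0.2,1,0,0,0,0,-1,0.2,1,0,0,0,0,-1,0.1,1,0,0,0,0,-0.7,0,1,0,0,0,0,0,0,1,0,0,0,0,0,0,1])

```text
time: 2.93
ee_pos: [0.5459, -0.2454, 0.2964]
eef_rot: [0.003, 0.709, -0.004, 0.705]
ft_force: [0.0, 1.2, 0.4]
width: 0.0872
```

```bash
python3 -c "
from h import *
plan([.547,-.2435,.209],want(0,0,1))
s=camera('side')[:,:,::-1];cv2.imwrite('pics/s1.png',s);crop('pics/s1c.png',s,310,150,100,120,5)
s=camera('top')[:,:,::-1];cv2.imwrite('pics/t1.png',s)"
```

```text
t 2.93 pos [ 0.5459 -0.2454  0.2964] w 0.0872 F [0.03 1.19 0.36] T [ 0.1  -0.   -0.05]
  world err mm [  1.1   1.9 -84.4] | turn units [-0.014 -0.007  0.002] | shift units [3.377 0.081 0.061] | rotdeg 0.7
  axes world: x [-0.01 -0.   -1.  ] y [ 0.01  1.   -0.  ] z [ 1.   -0.01 -0.01] J [-0.1   0.27  0.55  1.48 -0.14  1.44  2.02]
```

View pics/s1c.png

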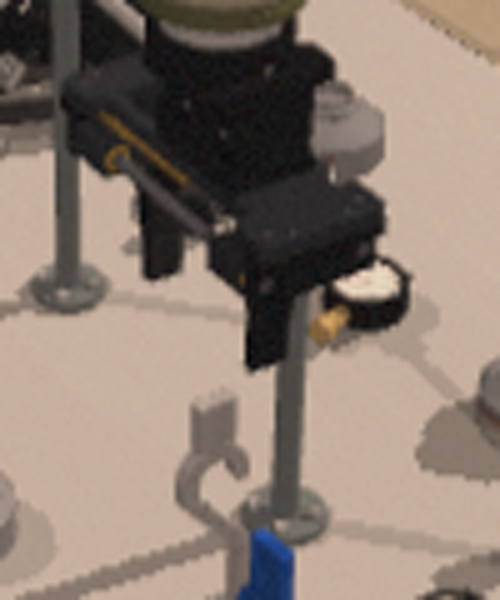

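```bash
python3 -c "
from h import *
t=cv2.imread('pics/top0.png').astype(int);s=cv2.imread('pics/side0.png').astype(int)
for n,im,r in(('top',t,(190,240,395,440)),('side',s,(245,325,340,385))):
  m=(im[...,0]>im[...,2]+30)&(im[...,0]>im[...,1]+20);m[:r[0]]=0;m[r[1]:]=0;m[:,:r[2]]=0;m[:,r[3]:]=0
  y,x=np.nonzero(m);print(n,x.min(),x.max(),y.min(),y.max(),x[y==y.min()],x[y==y.max()],y[x==x.min()],y[x==x.max()])
for p in((405,214.5),(428,213)):
  print([ray('top',*p,z).round(3) for z in(.0,.1,.2)])
print(tri((364,258),(424,213.5)),tri((364,268),(424,213.5)),ray('side',361,313,0))
"
```

```text
top 409 427 212 215 [422 423 424 425 426] [409 410 411 412 413 414 415 416] [215] [213 214]
side 356 370 256 315 [361 362 363 364] [362 363 364] [285 286 287 288 289 290 291 292 293 294 295 296 297 298 299 300 301 302
 303 304 305] [276 277 278 279]
[array([ 0.518, -0.33 ,  0.   ]), array([ 0.515, -0.308,  0.1  ]), array([ 0.513, -0.286,  0.2  ])]
[array([ 0.524, -0.413,  0.   ]), array([ 0.521, -0.385,  0.1  ]), array([ 0.518, -0.358,  0.2  ])]
[ 0.51673429 -0.3446619   0.20335241] [ 0.5153269  -0.35098215  0.1746574 ] [ 0.51510232 -0.34464053  0.        ]
```

View pics/t1.png

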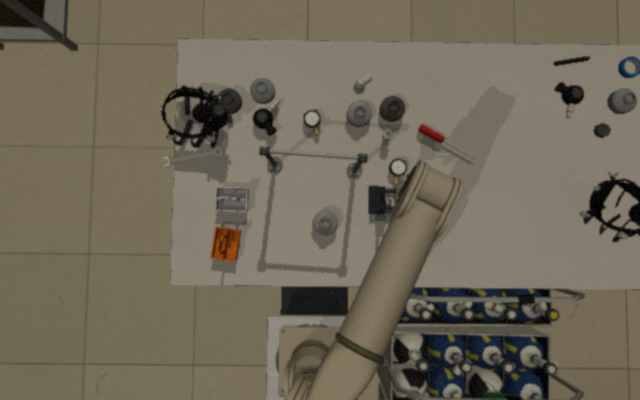

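>>> arm_command(targets=[-0.014,-0.007,0,0.3,0.05,0.05,0.6,0,0,0,0.5,0,0,0.6,0,0,0,0.5,0,0,0.6,0,0,0,0.5,0,0,0.6,0,0,0,0.5,0,0,0.6,0,0,0,0.5,0,0,0.6,0,0,0,0.4,0,0,0.6,0,0,0,0.2,0,0,0.6,0,0,0,0,0,0,0.6])

```text
time: 3.78
ee_pos: [0.5483, -0.2321, 0.201]
eef_rot: [-0.005, 0.707, 0.007, 0.707]
ft_force: [1.0, 0.2, 0.4]
width: 0.053
```

```bash
python3 -c "
from h import *
plan([.547,-.2435,.208],want(0,0,1))
s=camera('side')[:,:,::-1];crop('pics/s2c.png',s,310,190,100,120,5)
"
```

```text
t 3.78 pos [ 0.5483 -0.2321  0.201 ] w 0.053 F [1.02 0.19 0.35] T [0.04 0.01 0.02]
  world err mm [ -1.3 -11.4  10. ] | turn units [ 0.022  0.    -0.005] | shift units [-0.401 -0.452 -0.058] | rotdeg 1.0
  axes world: x [ 0.  0. -1.] y [-0.02  1.    0.  ] z [1.   0.02 0.  ] J [-0.1   0.32  0.53  1.63 -0.17  1.25  2.04]
```

View pics/s2c.png

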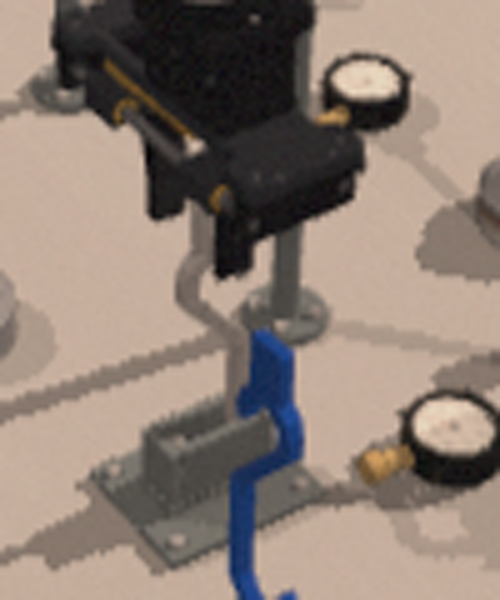

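>>> arm_command(targets=[0.02,0,0,-0.2,-0.3,-0.05,0.6,0,0,0,-0.2,-0.2,0,0.6,0,0,0,0,0,0,0.6])

```text
time: 4.08
ee_pos: [0.5479, -0.2458, 0.2139]
eef_rot: [0.001, 0.706, 0.001, 0.708]
ft_force: [0.1, -0.7, 0.4]
width: 0.0525
```

```bash
python3 -c "
from h import *
plan([.547,-.2435,.208],want(0,0,1))
"
```

```text
t 4.08 pos [ 0.5479 -0.2458  0.2139] w 0.0525 F [ 0.07 -0.68  0.36] T [-0.01  0.01 -0.02]
  world err mm [-0.9  2.3 -2.9] | turn units [ 0.001  0.003 -0.004] | shift units [ 0.117  0.091 -0.036] | rotdeg 0.3
  axes world: x [ 0.  0. -1.] y [-0.  1.  0.] z [1. 0. 0.] J [-0.09  0.32  0.54  1.6  -0.17  1.27  2.05]
```

>>> arm_command(targets=[0,0,0,0.1,0.08,0,0.5,0,0,0,0,0,0,0.3,0,0,0,0,0,0,0,0,0,0,0,0,0,0,0,0,0,0,0,0,0,0,0,0,0,0,0,0,0,0,0,0,0,0,0], newtons=25)

```text
time: 4.67
ee_pos: [0.5486, -0.2448, 0.2133]
eef_rot: [0.001, 0.705, 0.001, 0.709]
ft_force: [0.6, -0.7, -0.7]
width: 0.0136
```

```bash
python3 -c "
from h import *
plan([.547,-.2435,.208],want(0,0,1))
s=camera('side')[:,:,::-1];crop('pics/s3c.png',s,310,190,100,120,5)
"
```

```text
t 4.67 pos [ 0.5486 -0.2448  0.2133] w 0.0136 F [ 0.58 -0.66 -0.65] T [0.07 0.01 0.01]
  world err mm [-1.6  1.3 -2.3] | turn units [-0.001  0.008 -0.003] | shift units [ 0.09   0.051 -0.064] | rotdeg 0.4
  axes world: x [ 0.01  0.   -1.  ] y [0. 1. 0.] z [ 1.   -0.    0.01] J [-0.09  0.32  0.54  1.6  -0.17  1.27  2.05]
```

View pics/s3c.png

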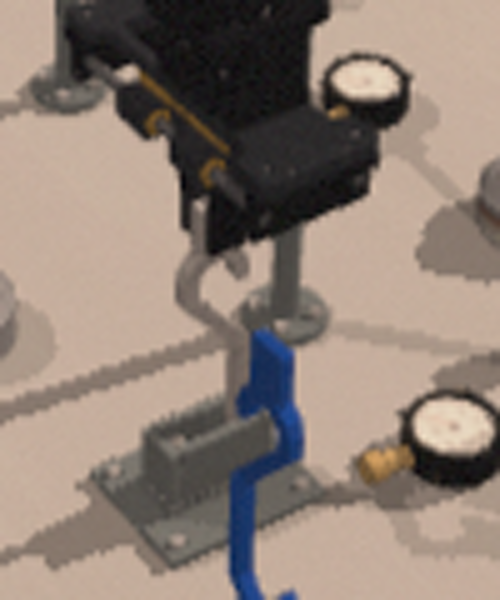

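>>> arm_command(targets=[0,0,0,0,0,0,0,0,0,0,0,0,0,0,0,0,0,0,0,0,0])

```text
time: 4.97
ee_pos: [0.5485, -0.2453, 0.2133]
eef_rot: [0.001, 0.705, 0.0, 0.709]
ft_force: [0.7, -0.2, 0.7]
width: 0.0098
```

```bash
python3 -c "
from h import *
plan([.547,-.2435,.208],want(0,0,1))
"
```

```text
t 4.97 pos [ 0.5485 -0.2453  0.2133] w 0.0098 F [ 0.68 -0.23  0.71] T [-0.15  0.    0.01]
  world err mm [-1.5  1.8 -2.3] | turn units [-0.001  0.008 -0.002] | shift units [ 0.09   0.07  -0.063] | rotdeg 0.4
  axes world: x [ 0.01  0.   -1.  ] y [0. 1. 0.] z [ 1.   -0.    0.01] J [-0.09  0.32  0.54  1.6  -0.17  1.27  2.05]
```

>>> arm_command(targets=[0,0,0,-0.3,0,0,0,0,0,0,-0.3,0,0,0,0,0,0,-0.3,0,0,0,0,0,0,0,0,0,0], newtons=30)

```text
time: 5.3
ee_pos: [0.5478, -0.2446, 0.2371]
eef_rot: [0.001, 0.706, 0.001, 0.708]
ft_force: [0.8, -0.3, -2.5]
width: 0.0097
```

```bash
python3 -c "
from h import *
plan([.5486,-.245,.26],want(0,0,1))
"
```

```text
t 5.3 pos [ 0.5478 -0.2446  0.2371] w 0.0097 F [ 0.8  -0.3  -2.49] T [ 0.05 -0.02  0.02]
  world err mm [ 0.8 -0.4 25.9] | turn units [-0.001  0.005 -0.004] | shift units [-1.038 -0.011  0.036] | rotdeg 0.3
  axes world: x [ 0.  0. -1.] y [0. 1. 0.] z [ 1. -0.  0.] J [-0.09  0.3   0.54  1.57 -0.16  1.31  2.04]
```

Weight 2.5 N is carried. Continue lifting straight.

>>> arm_command(targets=[0,0,0,-0.4,0,0,0,0,0,0,-0.4,0,0,0,0,0,0,-0.4,0,0,0,0,0,0,0,0,0,0])

```text
time: 5.63
ee_pos: [0.5478, -0.2446, 0.271]
eef_rot: [0.001, 0.706, 0.001, 0.709]
ft_force: [-0.0, -0.3, -1.4]
width: 0.0099
```

>>> arm_command(targets=[0,0,0,-0.5,0,0,0,0,0,0,-0.5,0,0,0,0,0,0,-0.5,0,0,0,0,0,0,-0.5,0,0,0,0,0,0,-0.5,0,0,0,0,0,0,-0.5,0,0,0,0,0,0,0,0,0,0])

```text
time: 6.22
ee_pos: [0.5472, -0.2449, 0.3523]
eef_rot: [0.001, 0.705, 0.001, 0.709]
ft_force: [0.2, -0.5, -2.4]
width: 0.0097
```

```bash
python3 -c "
from h import *
plan([.60,-.002,.345],want(0,-3.5,1))
s=camera('side')[:,:,::-1];cv2.imwrite('pics/s4.png',s);crop('pics/s4c.png',s,300,130,110,120,5)
t=camera('top')[:,:,::-1];cv2.imwrite('pics/t4.png',t)
"
```

```text
t 6.22 pos [ 0.5472 -0.2449  0.3523] w 0.0097 F [ 0.24 -0.53 -2.39] T [ 0.01 -0.05 -0.01]
  world err mm [ 52.8 242.9  -4.3] | turn units [ 0.077  0.007 -0.004] | shift units [0.21  9.718 2.104] | rotdeg 3.5
  axes world: x [ 0.01  0.   -1.  ] y [0. 1. 0.] z [ 1.   -0.    0.01] J [-0.1   0.26  0.56  1.38 -0.14  1.54  2.02]
```

View pics/s4c.png

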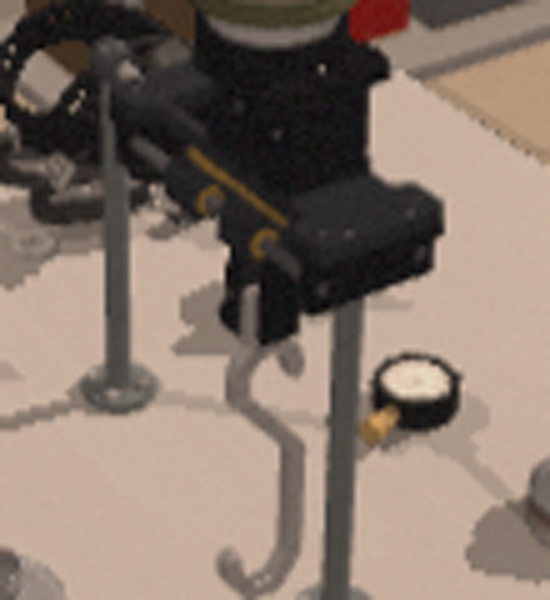

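```bash
cat >> h.py <<'E'
def rayy(n,u,v,p0,yaw=0.):
    "intersect with vertical plane through p0 with normal = y axis rotated by yaw deg"
    c=calibration(n);d=c["R"].T@np.linalg.solve(c["camera_matrix"],[u,v,1.]);C=-c["R"].T@c["t"]
    nn=np.array([-np.sin(np.radians(yaw)),np.cos(np.radians(yaw)),0]);return C+d*(nn@(np.array(p0)-C))/(nn@d)
E
python3 -c "
from h import *
s=cv2.imread('pics/s4.png')
crop('pics/s4d.png',s,338,180,30,72,8)
"
```

```text
(no output)
```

View pics/s4d.png

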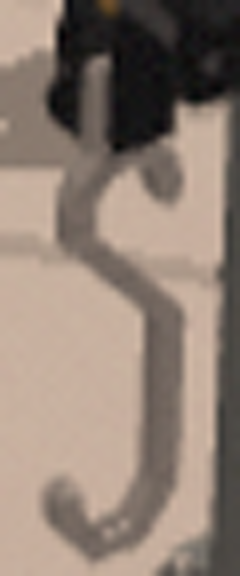

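```bash
python3 -c "
from h import *
g=np.array([.5472,-.2449,.3493])
o=g-[0,0,.195]
for nm,a,b in(('stemR top (25,97)',184,316),('stemR low(25,30)',180,460),('bottom(-5,0)',98,560),('tip R end(22,146)',182,190),('tip low(17,143)',170,203)):
  X=rayy('side',338+a/8-.5,180+b/8-.5,[0,-.25,0]);print(nm,((X-o)*1e3).round(1))
for x,z in((25,97),(25,30),(-5,0),(22,148),(17,143),(-22,152)):
  p=proj('side',o+np.array([x,-5,z])/1e3);print((x,z),((p+.5-[338,180])*8).round(0))
"
```

```text
stemR top (25,97) [24.2 -5.1 92.7]
stemR low(25,30) [24.8 -5.1 30. ]
bottom(-5,0) [-9.  -5.1  0. ]
tip R end(22,146) [ 21.5  -5.1 145.9]
tip low(17,143) [ 16.8  -5.1 142.4]
(25, 97) [186. 305.]
(25, 30) [180. 460.]
(-5, 0) [107. 556.]
(22, 148) [183. 184.]
(17, 143) [170. 201.]
(-22, 152) [ 73. 216.]
```

```bash
python3 -c "
from h import *
s=cv2.imread('pics/side0.png');t=cv2.imread('pics/top0.png')
a,b=np.array([.692,.1412,.27]),np.array([.6746,-.1444,.27])
pts=[a+(b-a)*k for k in np.linspace(0,1,7)]
crop('pics/f1.png',s,310,135,75,60,10,[proj('side',p) for p in pts])
crop('pics/f2.png',t,255,140,120,30,6,[proj('top',p) for p in pts])
"
```

View pics/f1.png

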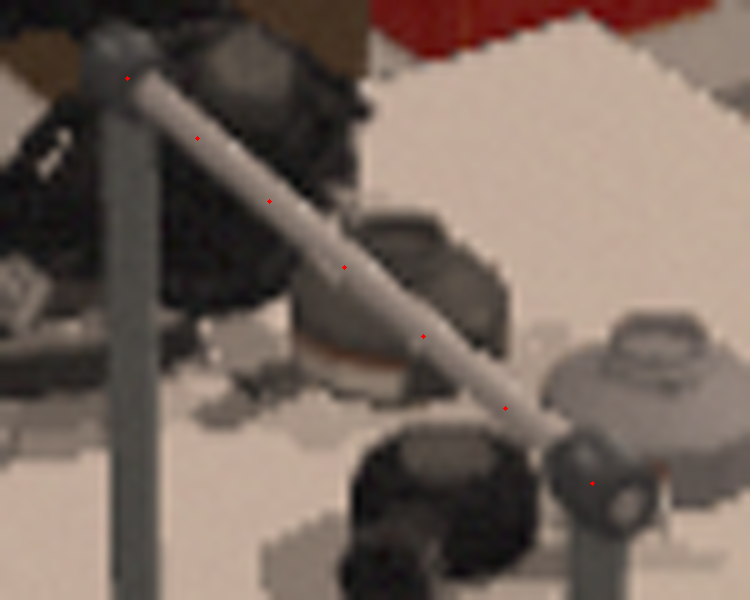

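View pics/f2.png

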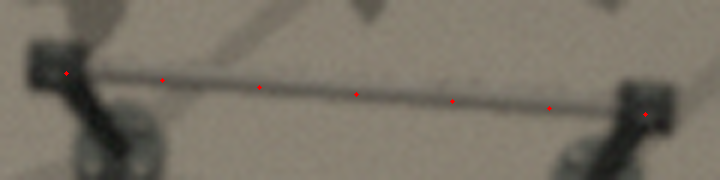

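>>> arm_command(targets=[0.02,0,0,0,0.5,0.1,0,0.02,0,0,0,1,0.2,0,0.02,0,0,0,1,0.2,0,0.02,0,0,0,1,0.2,0,0,0,0,0,1,0.2,0,0,0,0,0,1,0.2,0,0,0,0,0,1,0.2,0,0,0,0,0,1,0.3,0,0,0,0,0,0.8,0.3,0,0,0,0,0,0.5,0.3,0,0,0,0,0,0,0,0])

```text
time: 7.23
ee_pos: [0.6116, -0.0191, 0.3373]
eef_rot: [0.027, 0.712, -0.024, 0.702]
ft_force: [0.1, 0.4, -2.8]
width: 0.0096
```

```bash
python3 -c "
from h import *
plan([.624,.001,.345],want(0,-3.5,1))
s=camera('side')[:,:,::-1];cv2.imwrite('pics/s5.png',s);crop('pics/s5c.png',s,280,110,110,120,5)
"
```

```text
t 7.23 pos [ 0.6116 -0.0191  0.3373] w 0.0096 F [ 0.14  0.36 -2.82] T [0.1  0.07 0.04]
  world err mm [12.4 20.1 10.7] | turn units [-0.014 -0.018 -0.004] | shift units [-0.433  0.841  0.432] | rotdeg 1.0
  axes world: x [-0.01  0.   -1.  ] y [0.07 1.   0.  ] z [ 1.   -0.07 -0.01] J [-0.38  0.29  0.43  1.35 -0.13  1.54  1.55]
```

View pics/s5c.png

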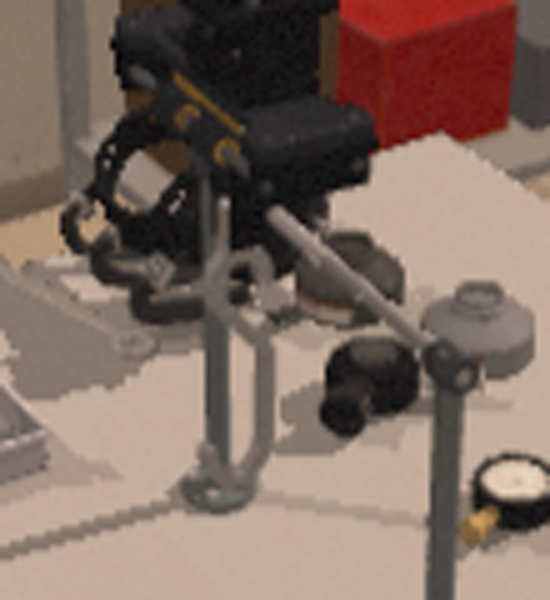

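>>> arm_command(targets=[-0.014,-0.018,0,-0.35,0.4,0.2,0,0,0,0,-0.15,0.4,0.2,0,0,0,0,0,0,0,0])

```text
time: 7.53
ee_pos: [0.6228, -0.0034, 0.35]
eef_rot: [0.024, 0.707, -0.023, 0.707]
ft_force: [0.2, -0.3, -1.7]
width: 0.0099
```

```bash
python3 -c "
from h import *
plan([.664,.001,.345],want(0,-3.5,1))
"
```

```text
t 7.53 pos [ 0.6228 -0.0034  0.35  ] w 0.0099 F [ 0.22 -0.26 -1.68] T [ 0.12  0.1  -0.06]
  world err mm [41.2  4.4 -2. ] | turn units [-0.006 -0.    -0.001] | shift units [0.08  0.286 1.631] | rotdeg 0.3
  axes world: x [-0.  0. -1.] y [0.07 1.   0.  ] z [ 1.   -0.07 -0.  ] J [-0.39  0.31  0.43  1.31 -0.13  1.55  1.53]
```

>>> arm_command(targets=[0,0,0,0.05,0.1,0.35,0,0,0,0,0.03,0.1,0.35,0,0,0,0,0,0,0.35,0,0,0,0,0,0,0,0])

```text
time: 7.87
ee_pos: [0.6507, -0.0023, 0.3502]
eef_rot: [0.024, 0.706, -0.024, 0.708]
ft_force: [-0.3, -0.6, -1.3]
width: 0.0098
```

```bash
python3 -c "
from h import *
plan([.664,.001,.345],want(0,-3.5,1))
s=camera('side')[:,:,::-1];cv2.imwrite('pics/s6.png',s);crop('pics/s6c.png',s,310,130,70,80,7)
"
```

```text
t 7.87 pos [ 0.6507 -0.0023  0.3502] w 0.0098 F [-0.3  -0.6  -1.26] T [ 0.02  0.16 -0.02]
  world err mm [13.3  3.3 -2.2] | turn units [-0.009  0.004 -0.001] | shift units [0.089 0.166 0.521] | rotdeg 0.5
  axes world: x [ 0.  0. -1.] y [0.07 1.   0.  ] z [ 1.   -0.07  0.  ] J [-0.37  0.37  0.43  1.23 -0.15  1.57  1.54]
```

View pics/s6c.png

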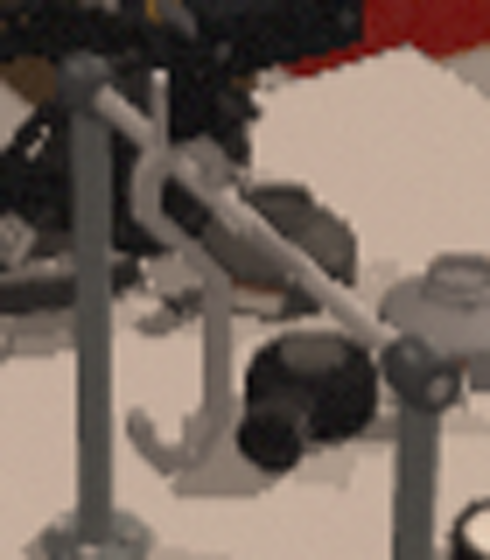

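>>> arm_command(targets=[0,0,0,0.08,0.1,0.25,0,0,0,0,0,0.05,0.25,0,0,0,0,0,0,0,0])

```text
time: 8.17
ee_pos: [0.6631, -0.0005, 0.349]
eef_rot: [0.025, 0.705, -0.025, 0.708]
ft_force: [-1.2, -0.0, -2.1]
width: 0.0096
```

```bash
python3 -c "
from h import *
plan([.679,.001,.327],want(0,-3.5,1))
"
```

```text
t 8.17 pos [ 6.631e-01 -5.000e-04  3.490e-01] w 0.0096 F [-1.15 -0.01 -2.15] T [0.07 0.09 0.02]
  world err mm [ 15.9   1.5 -19. ] | turn units [-0.012  0.004 -0.001] | shift units [0.763 0.105 0.626] | rotdeg 0.6
  axes world: x [ 0.  0. -1.] y [0.07 1.   0.  ] z [ 1.   -0.07  0.  ] J [-0.36  0.41  0.43  1.19 -0.17  1.58  1.54]
```

>>> arm_command(targets=[-0.01,0,0,0.2,0,0.15,0,0,0,0,0.2,0,0.15,0,0,0,0,0.2,0,0.15,0,0,0,0,0,0,0,0])

```text
time: 8.5
ee_pos: [0.6754, -0.0015, 0.3325]
eef_rot: [0.022, 0.706, -0.022, 0.708]
ft_force: [-0.7, 0.1, -2.9]
width: 0.0098
```

```bash
python3 -c "
from h import *
plan([.679,.001,.327],want(0,-3.5,1))
s=camera('side')[:,:,::-1];cv2.imwrite('pics/s7.png',s);crop('pics/s7c.png',s,310,130,70,80,7)
"
```

```text
t 8.5 pos [ 0.6754 -0.0015  0.3325] w 0.0098 F [-0.65  0.13 -2.91] T [ 0.04  0.1  -0.01]
  world err mm [ 3.6  2.5 -2.5] | turn units [-0.001  0.004 -0.001] | shift units [0.1   0.108 0.136] | rotdeg 0.2
  axes world: x [ 0.  0. -1.] y [0.06 1.   0.  ] z [ 1.   -0.06  0.  ] J [-0.35  0.44  0.43  1.18 -0.18  1.55  1.55]
```

View pics/s7c.png

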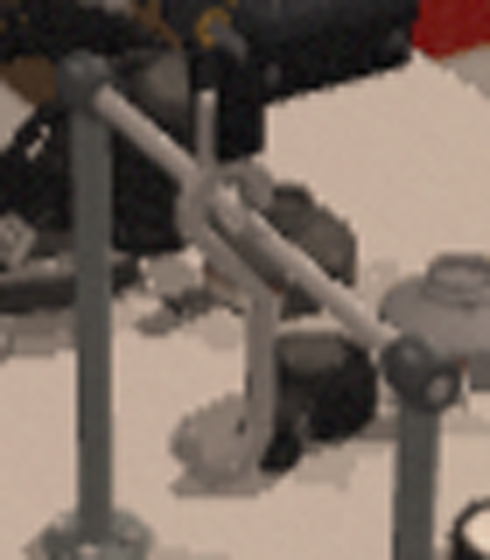

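>>> arm_command(targets=[0,0,0,0.15,0,0.12,0,0,0,0,0.15,0,0.12,0,0,0,0,0.15,0,0.03,0,0,0,0,0,0,0,0])

```text
time: 8.88
ee_pos: [0.6826, -0.0021, 0.3208]
eef_rot: [0.022, 0.705, -0.022, 0.708]
ft_force: [-0.5, -0.4, -2.9]
width: 0.0101
```

```bash
python3 -c "
from h import *
plan([.684,.001,.307],want(0,-3.5,1))
"
```

```text
t 8.88 pos [ 0.6826 -0.0021  0.3208] w 0.0101 F [-0.48 -0.44 -2.94] T [0.04 0.07 0.04]
  world err mm [  1.4   3.1 -10.8] | turn units [-0.002  0.005 -0.001] | shift units [0.433 0.127 0.046] | rotdeg 0.2
  axes world: x [ 0.  0. -1.] y [0.06 1.   0.  ] z [ 1.   -0.06  0.  ] J [-0.34  0.46  0.43  1.18 -0.18  1.54  1.56]
```

>>> arm_command(targets=[0,0,0,0.1,0,0.04,0,0,0,0,0.1,0,0,0,0,0,0,0.08,0,0,0,0,0,0,0,0,0,0])

```text
time: 9.22
ee_pos: [0.6837, -0.0021, 0.313]
eef_rot: [0.022, 0.705, -0.022, 0.708]
ft_force: [-0.3, 1.0, -3.2]
width: 0.0099
```

```bash
python3 -c "
from h import *
plan([.684,.001,.307],want(0,-3.5,1))
"
```

```text
t 9.22 pos [ 0.6837 -0.0021  0.313 ] w 0.0099 F [-0.3   0.98 -3.24] T [-0.01  0.1   0.02]
  world err mm [ 0.3  3.1 -3. ] | turn units [-0.002  0.005 -0.001] | shift units [0.12  0.125 0.005] | rotdeg 0.2
  axes world: x [ 0.  0. -1.] y [0.06 1.   0.  ] z [ 1.   -0.06  0.  ] J [-0.34  0.46  0.42  1.19 -0.18  1.52  1.56]
```

>>> arm_command(targets=[0,0,0,0.06,0,0,0,0,0,0,0.06,0,0,0,0,0,0,0.04,0,0,0])

```text
time: 9.47
ee_pos: [0.684, -0.0022, 0.312]
eef_rot: [0.022, 0.704, -0.022, 0.709]
ft_force: [-0.3, 0.2, 1.6]
width: 0.01
```

```bash
python3 -c "
from h import *
plan([.684,.001,.307],want(0,-3.5,1))
s=camera('side')[:,:,::-1];cv2.imwrite('pics/s8.png',s);crop('pics/s8c.png',s,310,130,70,80,7)
"
```

```text
t 9.47 pos [ 0.684  -0.0022  0.312 ] w 0.01 F [-0.3   0.17  1.59] T [ 0.03  0.16 -0.02]
  world err mm [-0.   3.2 -2. ] | turn units [-0.001  0.009 -0.002] | shift units [ 0.079  0.126 -0.009] | rotdeg 0.4
  axes world: x [ 0.01  0.   -1.  ] y [0.06 1.   0.  ] z [ 1.   -0.06  0.01] J [-0.34  0.46  0.42  1.2  -0.18  1.52  1.56]
```

View pics/s8c.png

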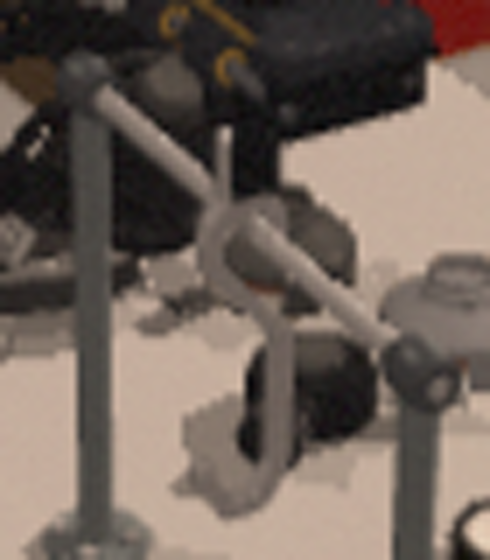

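>>> arm_command(targets=[0,0,0,0.02,0,0,0,0,0,0,0,0,0,0,0,0,0,0,0,0,0])

```text
time: 9.77
ee_pos: [0.6841, -0.0022, 0.3119]
eef_rot: [0.022, 0.704, -0.021, 0.71]
ft_force: [-0.8, 1.0, 0.8]
width: 0.0097
```

```bash
python3 -c "
from h import *
plan([.684,.001,.307],want(0,-3.5,1))
"
```

```text
t 9.77 pos [ 0.6841 -0.0022  0.3119] w 0.0097 F [-0.8   1.05  0.78] T [-0.    0.15 -0.01]
  world err mm [-0.1  3.2 -1.9] | turn units [-0.001  0.011 -0.002] | shift units [ 0.076  0.126 -0.012] | rotdeg 0.5
  axes world: x [ 0.01  0.   -1.  ] y [0.06 1.   0.  ] z [ 1.   -0.06  0.01] J [-0.34  0.46  0.42  1.2  -0.18  1.51  1.56]
```

>>> arm_command(targets=[0,0,0,0,0,0,0.15,0,0,0,0,0,0,0.3,0,0,0,0,0,0,0.4,0,0,0,0,0,0,0.4,0,0,0,0,0,0,0.4])

```text
time: 10.18
ee_pos: [0.6843, -0.0022, 0.3116]
eef_rot: [0.022, 0.704, -0.022, 0.71]
ft_force: [0.5, 0.1, -0.3]
width: 0.0307
```

```bash
python3 -c "
from h import *
plan([.684,.001,.307],want(0,-3.5,1))
s=camera('side')[:,:,::-1];cv2.imwrite('pics/s9.png',s);crop('pics/s9c.png',s,310,130,70,80,7)
"
```

```text
t 10.18 pos [ 0.6843 -0.0022  0.3116] w 0.0307 F [ 0.53  0.11 -0.33] T [ 0.01  0.   -0.02]
  world err mm [-0.3  3.2 -1.6] | turn units [-0.001  0.011 -0.002] | shift units [ 0.064  0.126 -0.022] | rotdeg 0.5
  axes world: x [ 0.01  0.   -1.  ] y [0.06 1.   0.  ] z [ 1.   -0.06  0.01] J [-0.34  0.46  0.42  1.2  -0.18  1.51  1.56]
```

View pics/s9c.png

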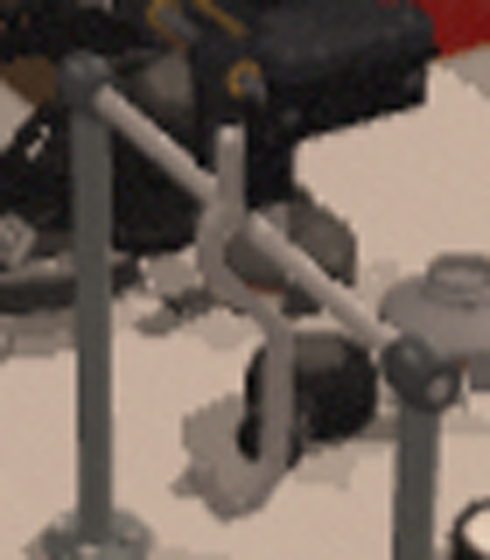

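>>> arm_command(targets=[0,0,0,-0.3,0,0,0.5,0,0,0,-0.4,0,0,0.5,0,0,0,-0.4,0,0,0.5,0,0,0,-0.4,0,0,0.5,0,0,0,-0.5,0,0,0.5,0,0,0,-0.6,0,0,0.6,0,0,0,-0.6,0,0,0.6,0,0,0,-0.3,0,0,0.6,0,0,0,0,0,0,0.6])

```text
time: 10.98
ee_pos: [0.6834, -0.0023, 0.4109]
eef_rot: [0.022, 0.702, -0.021, 0.711]
ft_force: [0.0, 0.1, -0.0]
width: 0.0517
```

```bash
python3 -c "
from h import *
plan([.45,.2,.3],want(45,0,1))
s=camera('side')[:,:,::-1];cv2.imwrite('pics/s10.png',s);crop('pics/s10c.png',s,310,130,70,80,7)
"
```

```text
t 10.98 pos [ 0.6834 -0.0023  0.4109] w 0.0517 F [ 0.01  0.11 -0.  ] T [ 0.05 -0.01 -0.04]
  world err mm [-235.5  202.3 -108.7] | turn units [-0.075 -0.983  0.03 ] | shift units [ 4.229  7.489 -9.961] | rotdeg 44.4
  axes world: x [ 0.01  0.   -1.  ] y [0.06 1.   0.  ] z [ 1.   -0.06  0.01] J [-0.32  0.46  0.44  0.98 -0.19  1.72  1.55]
```

View pics/s10c.png

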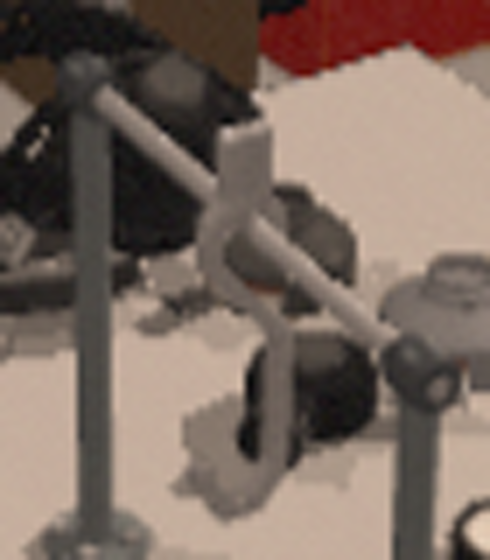

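>>> arm_command(targets=[0,0,0,0,0.5,-0.8,0.7,0,0,0,0,0.9,-1,0.7,0,0,0,0,0.9,-1,0.7,0,0,0,0,0.9,-1,0.7,0,0,0,0,0.9,-1,0.7,-0.02,0,0,0,0.9,-1,0.7,-0.02,0,0,0,0.9,-1,0.7,-0.02,0,0,0,0.9,-0.8,0.7,0,0,0,0,0.9,-0.5,0.7,0,-0.14,0,0,0.9,0,0.7,0,-0.14,0,0,0.9,0,0.7,0,-0.14,0,0,0.5,0,0.7])

```text
time: 12.03
ee_pos: [0.4826, 0.2643, 0.3951]
eef_rot: [0.003, 0.577, -0.01, 0.817]
ft_force: [-0.1, -0.0, -1.2]
width: 0.0608
```

```bash
python3 -c "
from h import *
plan([.485,.2895,.196],want(45,0,1))
t=cv2.imread('pics/top0.png').astype(int)
m=(t[...,2]>t[...,0]+60);m[:, :200]=0;m[:,250:]=0;m[:220]=0;m[270:]=0
y,x=np.nonzero(m);print(x.min(),x.max(),y.min(),y.max(),[ray('top',a,b,.03)[:2].round(3) for a,b in((x.min(),y.min()),(x.max(),y.max()))])
s=camera('side')[:,:,::-1];t=camera('top')[:,:,::-1]
o=np.array([.564,.2895,0]);P=[o+np.array(q)/1e3 for q in((-42,-55,34),(-42,55,34),(42,-55,34),(42,55,34),(0,-15,130),(0,15,130),(0,-15,94),(0,15,94),(0,-32,94),(0,32,94))]
crop('pics/g1.png',s,240,155,60,60,8,[proj('side',p) for p in P])
crop('pics/g2.png',t,205,180,60,50,8,[proj('top',p) for p in P])
A=np.zeros((480,480*2,3),np.uint8);A[:,:480]=cv2.imread('pics/g1.png');A[:400,480:]=cv2.imread('pics/g2.png');cv2.imwrite('pics/g3.png',cv2.resize(A,(800,400)))
"
```

```text
t 12.03 pos [0.4826 0.2643 0.3951] w 0.0608 F [-0.12 -0.03 -1.22] T [ 0.03  0.39 -0.04]
  world err mm [   0.2   25.2 -197. ] | turn units [-0.016 -0.567  0.02 ] | shift units [ 7.419  1.061 -2.637] | rotdeg 25.5
  axes world: x [ 0.33 -0.01 -0.94] y [ 0.02  1.   -0.01] z [ 0.94 -0.02  0.33] J [-0.86 -0.08  0.13  1.65  0.25  1.33  0.79]
210 239 226 261 [array([0.47 , 0.365]), array([0.348, 0.26 ])]
```

View pics/g3.png

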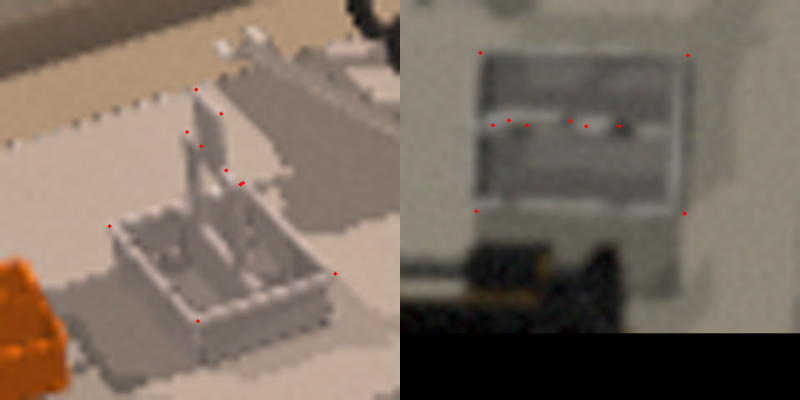

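>>> arm_command(targets=[0,-0.14,0,0.2,0.2,0,0.7,0,-0.14,0,0.3,0.2,0,0.7,0,-0.14,0,0.3,0.2,0,0.7,-0.01,-0.14,0.02,0.3,0.2,-0.2,0.7,0,0,0,0.3,0.2,-0.3,0.7,0,0,0,0.3,0,-0.5,0.7,0,0,0,0,0,0,0.7])

```text
time: 12.72
ee_pos: [0.4854, 0.2866, 0.3356]
eef_rot: [-0.004, 0.381, 0.001, 0.925]
ft_force: [0.2, -0.5, 0.6]
width: 0.0609
```

```bash
python3 -c "
from h import *
plan([.485,.2895,.196],want(45,0,1))
"
```

```text
t 12.72 pos [0.4854 0.2866 0.3356] w 0.0609 F [ 0.24 -0.48  0.62] T [-0.02  0.95 -0.06]
  world err mm [  -2.5    2.9 -137.5] | turn units [0.011 0.005 0.001] | shift units [ 3.801  0.153 -3.975] | rotdeg 0.6
  axes world: x [ 0.71 -0.   -0.7 ] y [-0.01  1.   -0.01] z [0.7  0.01 0.71] J [-0.89 -0.21 -0.07  2.05  0.78  0.95  0.26]
```

>>> arm_command(targets=[0.011,0,0,0.4,0.1,-0.4,0.7,0,0,0,0.5,0,-0.5,0.7,0,0,0,0.5,0,-0.5,0.7,0,0,0,0.5,0,-0.5,0.7,0,0,0,0.5,0,-0.5,0.7,0,0,0,0.5,0,-0.5,0.7,0,0,0,0.3,0,-0.4,0.7,0,0,0,0,0,0,0.7])

```text
time: 13.38
ee_pos: [0.4898, 0.2832, 0.2202]
eef_rot: [0.002, 0.382, -0.007, 0.924]
ft_force: [0.1, -0.2, -0.4]
width: 0.0608
```

```bash
python3 -c "
from h import *
plan([.485,.2895,.196],want(45,0,1))
plan([.565,.2895,.116],want(45,0,1))
"
```

```text
t 13.38 pos [0.4898 0.2832 0.2202] w 0.0608 F [ 0.08 -0.18 -0.38] T [0.03 0.85 0.01]
  world err mm [ -6.9   6.3 -22.1] | turn units [-0.012  0.001  0.015] | shift units [ 0.426  0.248 -0.823] | rotdeg 0.9
  axes world: x [ 0.71 -0.01 -0.71] y [ 0.01  1.   -0.  ] z [ 0.71 -0.01  0.71] J [-0.86 -0.08 -0.09  2.19  0.96  0.78 -0.03]
t 13.38 pos [0.4898 0.2832 0.2202] w 0.0608 F [ 0.08 -0.18 -0.38] T [0.03 0.85 0.01]
  world err mm [  73.1    6.3 -102.1] | turn units [-0.012  0.001  0.015] | shift units [ 4.952  0.302 -0.826] | rotdeg 0.9
  axes world: x [ 0.71 -0.01 -0.71] y [ 0.01  1.   -0.  ] z [ 0.71 -0.01  0.71] J [-0.86 -0.08 -0.09  2.19  0.96  0.78 -0.03]
```

>>> arm_command(targets=[-0.012,0,0.015,0.3,0.15,-0.4,0.7,0,0,0,0.5,0.1,-0.4,0.7,0,0,0,0.5,0,0,0.7,0,0,0,0.5,0,0,0.7,0,0,0,0.5,0,0,0.7,0,0,0,0.3,0,0,0.7,0,0,0,0,0,0,0.7])

```text
time: 13.97
ee_pos: [0.5302, 0.288, 0.1666]
eef_rot: [0.002, 0.38, -0.004, 0.925]
ft_force: [-0.4, -0.5, 0.1]
width: 0.0605
```

```bash
python3 -c "
from h import *
plan([.565,.2895,.116],want(45,0,1))
s=camera('side')[:,:,::-1];crop('pics/s11.png',s,230,130,80,90,6)
"
```

```text
t 13.97 pos [0.5302 0.288  0.1666] w 0.0605 F [-0.37 -0.48  0.07] T [ 0.02  0.86 -0.1 ]
  world err mm [ 32.6   1.5 -48.5] | turn units [-0.009  0.008  0.008] | shift units [ 2.291  0.071 -0.461] | rotdeg 0.6
  axes world: x [ 0.71 -0.01 -0.7 ] y [0.01 1.   0.  ] z [ 0.7  -0.01  0.71] J [-0.83  0.07 -0.06  2.18  1.12  0.67 -0.17]
```

View pics/s11.png

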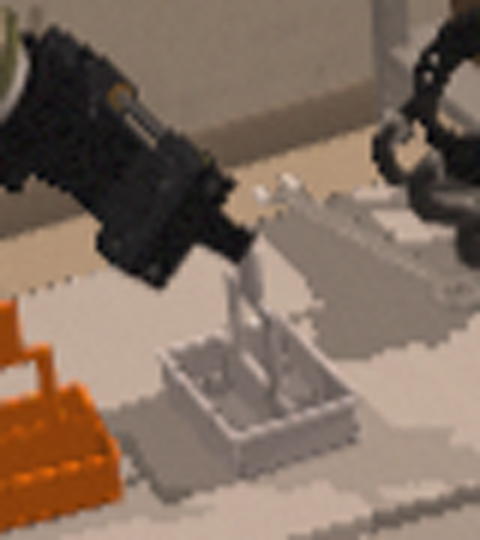

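>>> arm_command(targets=[0,0,0,0.4,0.05,-0.25,0.7,0,0,0,0.4,0,-0.2,0.7,0,0,0,0.4,0,0,0.7,0,0,0,0.4,0,0,0.7,0,0,0,0.3,0,0,0.7,0,0,0,0,0,0,0.7])

```text
time: 14.52
ee_pos: [0.5596, 0.291, 0.1302]
eef_rot: [0.004, 0.377, -0.004, 0.926]
ft_force: [0.4, 0.3, -0.0]
width: 0.0606
```

```bash
python3 -c "
from h import *
plan([.565,.2895,.116],want(45,0,1))
s=camera('side')[:,:,::-1];crop('pics/s12.png',s,230,130,80,90,6)
"
```

```text
t 14.52 pos [0.5596 0.291  0.1302] w 0.0606 F [ 0.4   0.35 -0.02] T [0.04 0.9  0.  ]
  world err mm [  3.3  -1.5 -12.1] | turn units [-0.014  0.016  0.005] | shift units [ 0.432 -0.061 -0.252] | rotdeg 1.0
  axes world: x [ 0.72 -0.   -0.7 ] y [0.01 1.   0.01] z [ 0.7  -0.01  0.72] J [-0.82  0.18 -0.03  2.16  1.26  0.6  -0.3 ]
```

View pics/s12.png

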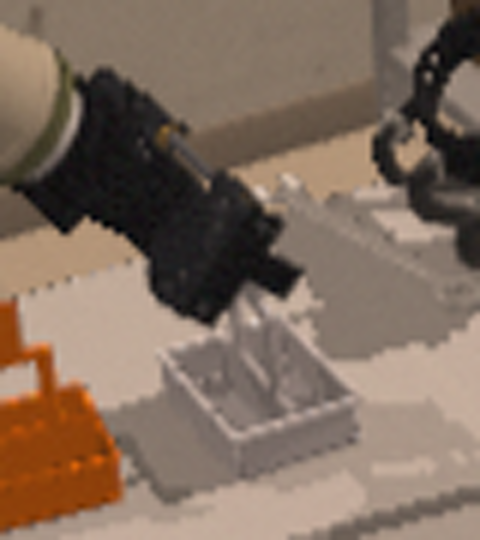

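>>> arm_command(targets=[0,0.016,0,0.2,-0.05,-0.12,0.7,0,0,0,0.2,0,-0.12,0.7,0,0,0,0,0,0,0.6])

```text
time: 14.82
ee_pos: [0.5625, 0.2902, 0.1193]
eef_rot: [0.005, 0.383, -0.003, 0.924]
ft_force: [0.6, -0.0, -1.1]
width: 0.0586
```

```bash
python3 -c "
from h import *
plan([.565,.2895,.116],want(45,0,1))
"
```

```text
t 14.82 pos [0.5625 0.2902 0.1193] w 0.0586 F [ 0.55 -0.04 -1.15] T [0.01 0.87 0.03]
  world err mm [ 0.4 -0.7 -1.2] | turn units [-0.015 -0.001  0.003] | shift units [ 0.044 -0.028 -0.024] | rotdeg 0.7
  axes world: x [ 0.71 -0.   -0.71] y [0.01 1.   0.01] z [ 0.71 -0.01  0.71] J [-0.81  0.2  -0.02  2.15  1.27  0.58 -0.31]
```

>>> arm_command(targets=[0,0,0,0,0,0,0.45,0,0,0,0,0,0,0.35,0,0,0,0,0,0,0.2,0,0,0,0,0,0,0.2,0,0,0,0,0,0,0.2,0,0,0,0,0,0,0.2], newtons=30)

```text
time: 15.32
ee_pos: [0.5621, 0.2912, 0.1197]
eef_rot: [0.005, 0.383, -0.003, 0.924]
ft_force: [0.7, -0.0, -3.4]
width: 0.0295
```

```bash
python3 -c "
from h import *
plan([.565,.2895,.116],want(45,0,1))
s=camera('side')[:,:,::-1];crop('pics/s13.png',s,230,130,80,90,6)
"
```

```text
t 15.32 pos [0.5621 0.2912 0.1197] w 0.0295 F [ 0.68 -0.04 -3.4 ] T [-0.02  1.22  0.03]
  world err mm [ 0.8 -1.7 -1.6] | turn units [-0.014 -0.001  0.001] | shift units [ 0.068 -0.066 -0.021] | rotdeg 0.6
  axes world: x [ 0.71 -0.   -0.71] y [0.01 1.   0.01] z [ 0.71 -0.01  0.71] J [-0.81  0.2  -0.02  2.15  1.26  0.58 -0.3 ]
```

View pics/s13.png

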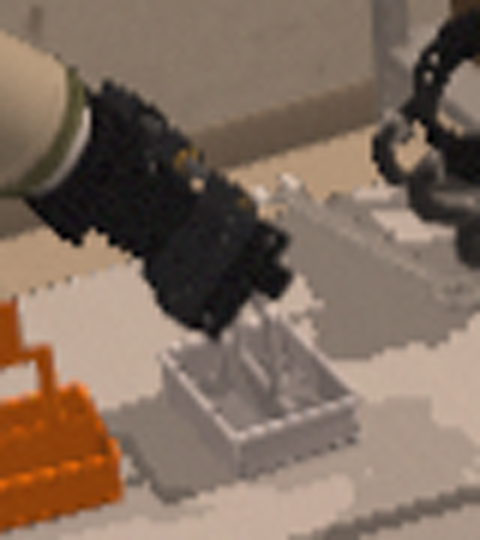

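>>> arm_command(targets=[0,0,0,-0.2,0,0.2,0.2,0,0,0,-0.3,0,0.3,0.2,0,0,0,-0.3,0,0.3,0.2,0,0,0,-0.3,0,0.3,0.2,0,0,0,0,0,0,0.2], newtons=40)

```text
time: 15.78
ee_pos: [0.5593, 0.2884, 0.1549]
eef_rot: [0.003, 0.387, -0.004, 0.922]
ft_force: [1.5, -0.3, -4.6]
width: 0.0292
```

```bash
python3 -c "
from h import *
plan([.60,-.002,.2],want(45,-3.5,1))
s=camera('side')[:,:,::-1];crop('pics/s14.png',s,230,110,80,90,6)
"
```

```text
t 15.78 pos [0.5593 0.2884 0.1549] w 0.0292 F [ 1.5  -0.32 -4.56] T [0.09 1.32 0.01]
  world err mm [  38.6 -290.2   47.3] | turn units [ 0.045 -0.011 -0.048] | shift units [ -0.203 -11.59    2.519] | rotdeg 3.0
  axes world: x [ 0.7  -0.01 -0.71] y [0.01 1.   0.  ] z [ 0.71 -0.01  0.7 ] J [-0.8   0.13 -0.03  2.13  1.13  0.62 -0.14]
```

View pics/s14.png

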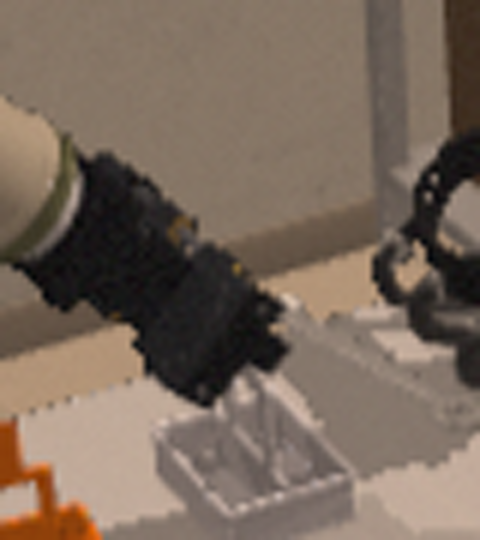

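>>> arm_command(targets=[0,0,-0.01,0,-0.2,0.3,0.2,0,0,-0.01,0,-0.4,0.4,0.2,0,0,-0.01,0,-0.6,0.4,0.2,0.01,0,-0.01,0,-0.8,0.4,0.2,0.01,0,-0.01,0,-0.8,0.4,0.2,0.01,0,0,0,-0.8,0,0.2,0.01,0,0,0,-0.8,0,0.2,0,0,0,0,-0.8,0,0.2,0,0,0,0,-0.8,0,0.2,0,0,0,0,-0.6,0,0.2,0,0,0,0,-0.4,0,0.2,0,0,0,0,0,0,0.2])

```text
time: 16.83
ee_pos: [0.5785, 0.1009, 0.1734]
eef_rot: [0.005, 0.396, -0.033, 0.918]
ft_force: [-0.2, -0.2, -4.7]
width: 0.0292
```

```bash
python3 -c "
from h import *
plan([.594,-.002,.187],want(45,-3.5,1))
s=camera('side')[:,:,::-1];crop('pics/s15.png',s,250,90,130,110,6)
"
```

```text
t 16.83 pos [0.5785 0.1009 0.1734] w 0.0292 F [-0.18 -0.2  -4.67] T [ 0.14  1.45 -0.01]
  world err mm [  13.4 -102.7   15.8] | turn units [ 0.012 -0.036  0.019] | shift units [ 0.142 -4.077  0.964] | rotdeg 1.9
  axes world: x [ 0.68 -0.06 -0.73] y [ 0.06  1.   -0.02] z [ 0.73 -0.03  0.69] J [-0.58 -0.06  0.13  2.27  1.    0.44  0.24]
```

View pics/s15.png

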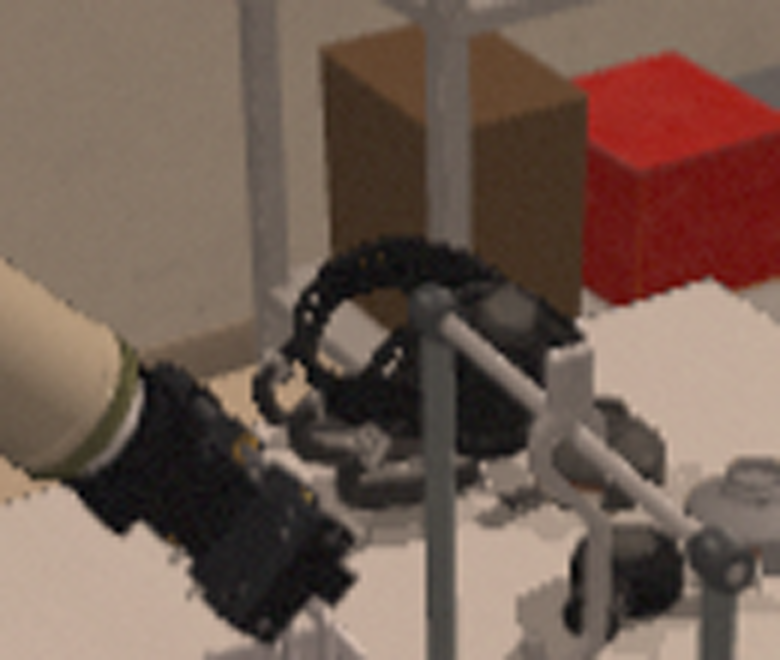

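>>> arm_command(targets=[0,-0.02,0.01,0,-0.3,0.3,0.2,0,-0.02,0.01,0,-0.6,0.4,0.2,0,0,0,0,-0.8,0.3,0.2,0,0,0,0,-0.8,0.1,0.2,0,0,0,0,-0.7,0,0.2,0,0,0,0,-0.4,0,0.2,0,0,0,0,-0.2,0,0.2,0,0,0,0,0,0,0.2])

```text
time: 17.55
ee_pos: [0.5969, 0.0076, 0.1956]
eef_rot: [0.004, 0.377, -0.019, 0.926]
ft_force: [-0.1, -0.4, -3.8]
width: 0.029
```

```bash
python3 -c "
from h import *
plan([.594,-.002,.187],want(45,-3.5,1))
s=camera('side')[:,:,::-1];cv2.imwrite('pics/s16r.png',s);crop('pics/s16.png',s,270,110,110,110,7)
t=camera('top')[:,:,::-1];cv2.imwrite('pics/t16r.png',t)
"
```

```text
t 17.55 pos [0.5969 0.0076 0.1956] w 0.029 F [-0.11 -0.44 -3.81] T [ 0.12  1.55 -0.05]
  world err mm [-5.  -9.5 -6.5] | turn units [ 0.027  0.015 -0.013] | shift units [ 0.05  -0.384 -0.318] | rotdeg 1.5
  axes world: x [ 0.71 -0.03 -0.7 ] y [ 0.04  1.   -0.01] z [ 0.7  -0.02  0.72] J [-0.51 -0.12  0.31  2.29  0.83  0.27  0.63]
```

View pics/s16.png

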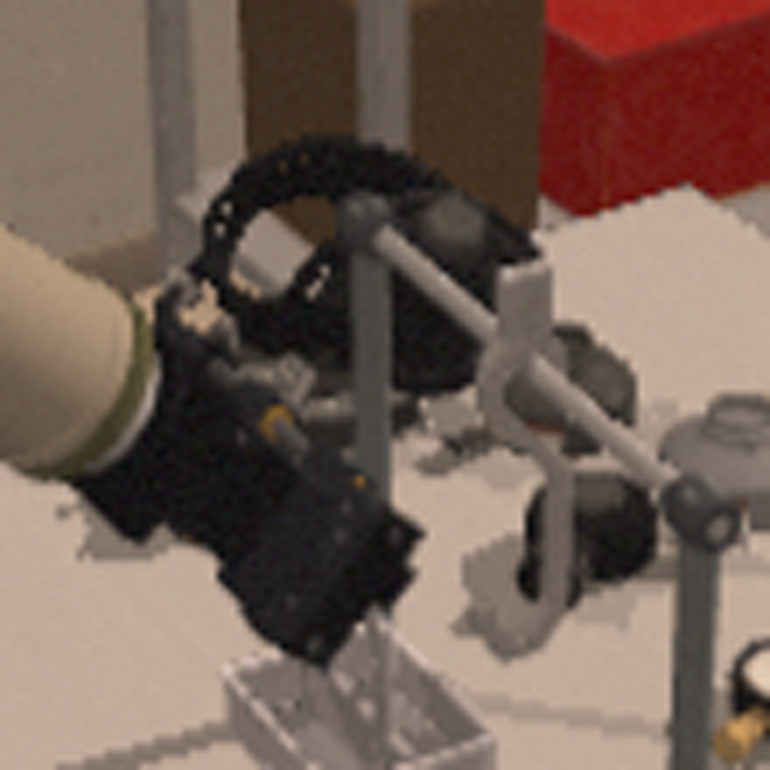

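```bash
python3 -c "
from h import *
s=cv2.imread('pics/s16r.png');t=cv2.imread('pics/t16r.png')
yw=Ro.from_euler('z',-3.5,degrees=True)
o=np.array([.684,-.002,.113])
H=[o+yw.apply(np.array(q)/1e3) for q in((25,-5,30),(25,-5,95),(-5,-5,0),(-13,-5,205),(13,-5,205),(13,5,205),(-22,-5,152),(-23,-5,33),(-17,-5,35))]
q=read_state();g=q['ee_pos']+Ro.from_quat(q['eef_rot']).apply([.003,0,0]);y2=Ro.from_euler('z',-2.5,degrees=True)
o2=g-[0,0,.1176];T=[o2+y2.apply(np.array(q)/1e3) for q in((-42,-55,34),(-42,55,34),(42,-55,34),(42,55,34),(42,-55,0),(-42,-55,0))]
crop('pics/h1.png',s,295,140,70,95,8,[proj('side',p) for p in H+T])
crop('pics/h2.png',t,270,140,100,80,8,[proj('top',p) for p in H+T])
"
```

```text
(no output)
```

View pics/h1.png

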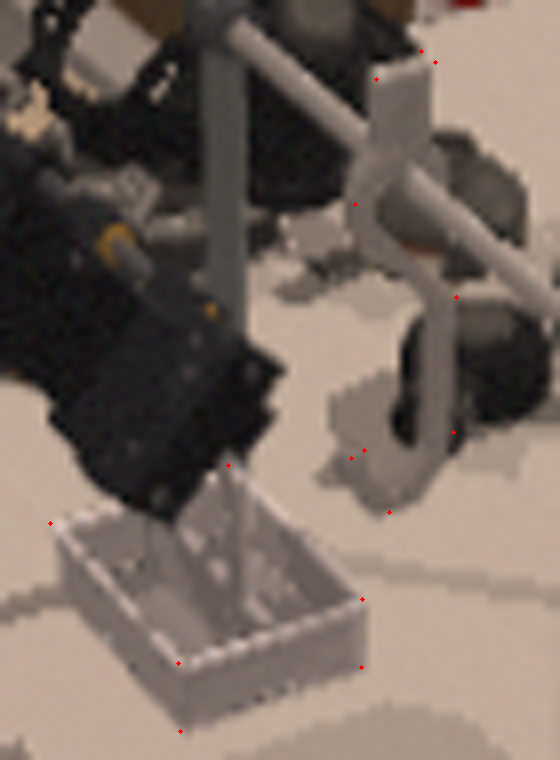

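View pics/h2.png

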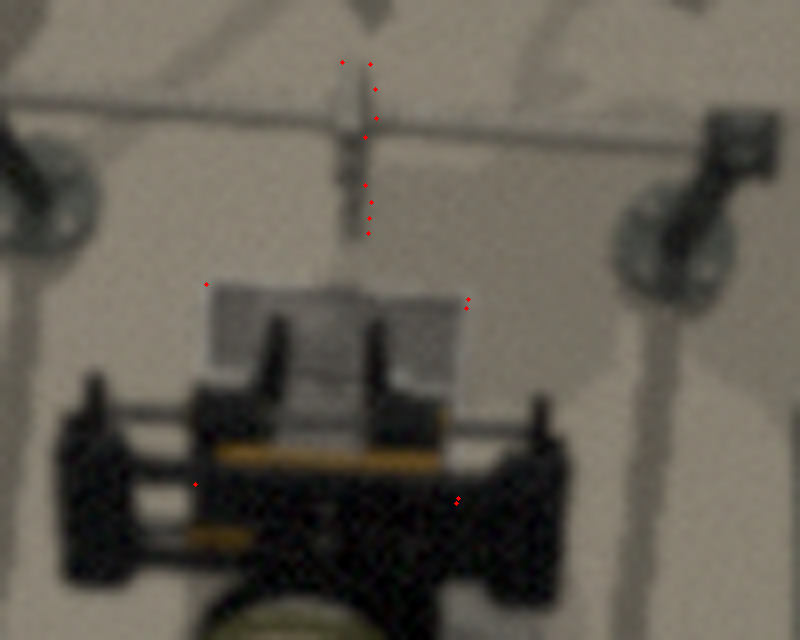

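>>> arm_command(targets=[0.02,0.015,-0.01,0.08,-0.2,-0.05,0.2,0,0,0,0.05,-0.2,-0.05,0.2,0,0,0,0,0,0,0.2])

```text
time: 17.9
ee_pos: [0.5975, 0.0017, 0.1916]
eef_rot: [0.008, 0.382, -0.023, 0.924]
ft_force: [-0.2, 0.7, -4.4]
width: 0.0289
```

```bash
python3 -c "
from h import *
plan([.645,-.002,.188],want(45,-3.5,1))
"
```

```text
t 17.9 pos [0.5975 0.0017 0.1916] w 0.0289 F [-0.22  0.72 -4.36] T [ 0.09  1.59 -0.01]
  world err mm [45.4 -3.6 -1.5] | turn units [ 0.013  0.001 -0.009] | shift units [ 1.328 -0.054  1.245] | rotdeg 0.7
  axes world: x [ 0.71 -0.04 -0.71] y [ 0.05  1.   -0.  ] z [ 0.71 -0.03  0.71] J [-0.51 -0.12  0.33  2.29  0.79  0.27  0.66]
```

>>> arm_command(targets=[0.01,0,-0.01,0.2,-0.03,0.2,0.2,0,0,0,0.3,-0.03,0.3,0.2,0,0,0,0.3,0,0.3,0.2,0,0,0,0.2,0,0.2,0.2,0,0,0,0,0,0,0.2])

```text
time: 18.32
ee_pos: [0.6358, 0.001, 0.1918]
eef_rot: [0.01, 0.381, -0.027, 0.924]
ft_force: [0.1, 0.3, -3.7]
width: 0.0291
```

```bash
python3 -c "
from h import *
plan([.655,-.002,.189],want(45,-3.5,1))
s=camera('side')[:,:,::-1];cv2.imwrite('pics/s17r.png',s);crop('pics/s17.png',s,295,130,80,100,7)
"
```

```text
t 18.32 pos [0.6358 0.001  0.1918] w 0.0291 F [ 0.15  0.32 -3.72] T [ 0.13  1.45 -0.  ]
  world err mm [17.1 -2.9 -0.6] | turn units [ 0.006  0.003 -0.001] | shift units [ 0.508 -0.076  0.469] | rotdeg 0.3
  axes world: x [ 0.71 -0.04 -0.71] y [ 0.06  1.   -0.  ] z [ 0.7  -0.04  0.71] J [-0.52 -0.02  0.37  2.2   0.71  0.24  0.73]
```

View pics/s17.png

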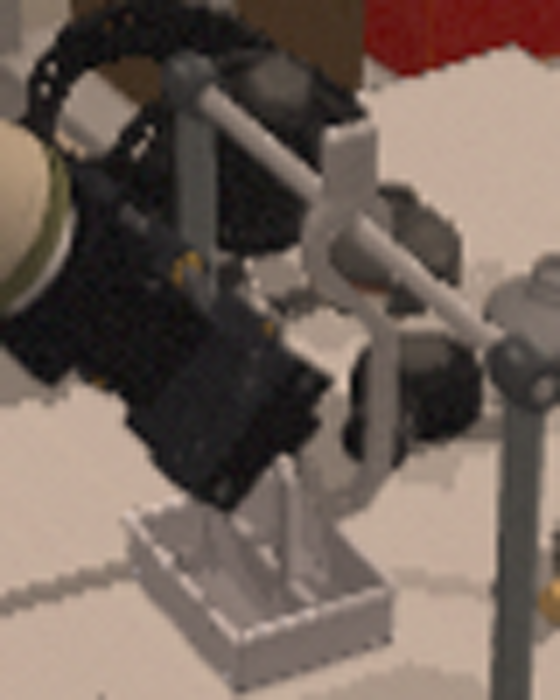

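>>> arm_command(targets=[0,0,0,0.2,-0.06,0.2,0.2,0,0,0,0.2,-0.03,0.2,0.2,0,0,0,0.1,0,0.1,0.2,0,0,0,0,0,0,0.2])

```text
time: 18.7
ee_pos: [0.652, -0.0014, 0.1904]
eef_rot: [0.009, 0.383, -0.027, 0.923]
ft_force: [0.1, -0.0, -4.3]
width: 0.0293
```

```bash
python3 -c "
from h import *
plan([.671,-.002,.188],want(45,-3.5,1))
s=camera('side')[:,:,::-1];cv2.imwrite('pics/s18r.png',s);crop('pics/s18.png',s,305,130,70,85,8)
"
```

```text
t 18.7 pos [ 0.652  -0.0014  0.1904] w 0.0293 F [ 0.13 -0.03 -4.31] T [0.14 1.52 0.05]
  world err mm [16.9 -0.4 -0.2] | turn units [ 0.008 -0.    -0.001] | shift units [0.485 0.021 0.471] | rotdeg 0.3
  axes world: x [ 0.71 -0.04 -0.71] y [ 0.06  1.   -0.  ] z [ 0.71 -0.04  0.71] J [-0.51  0.02  0.38  2.17  0.63  0.22  0.81]
```

View pics/s18.png

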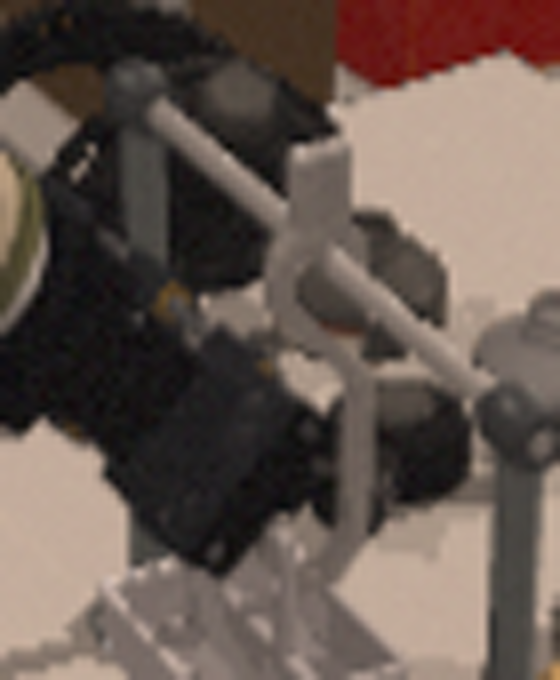

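>>> arm_command(targets=[0,0,0,0.2,0,0.18,0.2,0,0,0,0.15,0,0.15,0.2,0,0,0,0.12,0,0.1,0.2,0,0,0,0,0,0,0.2])

```text
time: 19.08
ee_pos: [0.6667, -0.002, 0.1889]
eef_rot: [0.009, 0.383, -0.027, 0.923]
ft_force: [-0.1, 0.4, -3.9]
width: 0.0294
```

```bash
python3 -c "
from h import *
plan([.673,-.002,.185],want(45,-3.5,1))
s=camera('side')[:,:,::-1];cv2.imwrite('pics/s19r.png',s);crop('pics/s19.png',s,305,130,70,85,8)
"
```

```text
t 19.08 pos [ 0.6667 -0.002   0.1889] w 0.0294 F [-0.07  0.41 -3.9 ] T [0.12 1.53 0.  ]
  world err mm [ 4.2  0.1 -1.8] | turn units [ 0.008 -0.002 -0.001] | shift units [0.169 0.013 0.07 ] | rotdeg 0.4
  axes world: x [ 0.7  -0.04 -0.71] y [ 0.06  1.   -0.  ] z [ 0.71 -0.04  0.71] J [-0.5   0.06  0.38  2.13  0.56  0.21  0.88]
```

View pics/s19.png

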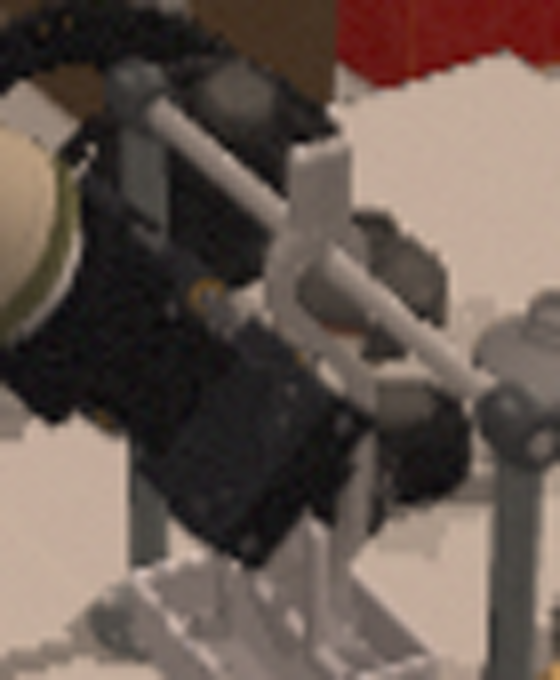

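>>> arm_command(targets=[0,0,0,0.15,0,0.06,0.2,0,0,0,0.13,0,0.04,0.2,0,0,0,0,0,0,0.2])

```text
time: 19.38
ee_pos: [0.673, -0.0025, 0.185]
eef_rot: [0.009, 0.384, -0.027, 0.923]
ft_force: [-0.3, -0.8, -4.2]
width: 0.0291
```

```bash
python3 -c "
from h import *
plan([.681,-.002,.165],want(45,-3.5,1))
s=camera('side')[:,:,::-1];cv2.imwrite('pics/s20r.png',s);crop('pics/s20.png',s,305,130,70,85,8)
"
```

```text
t 19.38 pos [ 0.673  -0.0025  0.185 ] w 0.0291 F [-0.29 -0.75 -4.21] T [ 0.11  1.44 -0.01]
  world err mm [  5.9   0.6 -17.9] | turn units [ 0.008 -0.003 -0.001] | shift units [ 0.673  0.04  -0.34 ] | rotdeg 0.4
  axes world: x [ 0.7  -0.04 -0.71] y [ 0.06  1.   -0.  ] z [ 0.71 -0.04  0.71] J [-0.49  0.08  0.38  2.12  0.54  0.2   0.9 ]
```

View pics/s20.png

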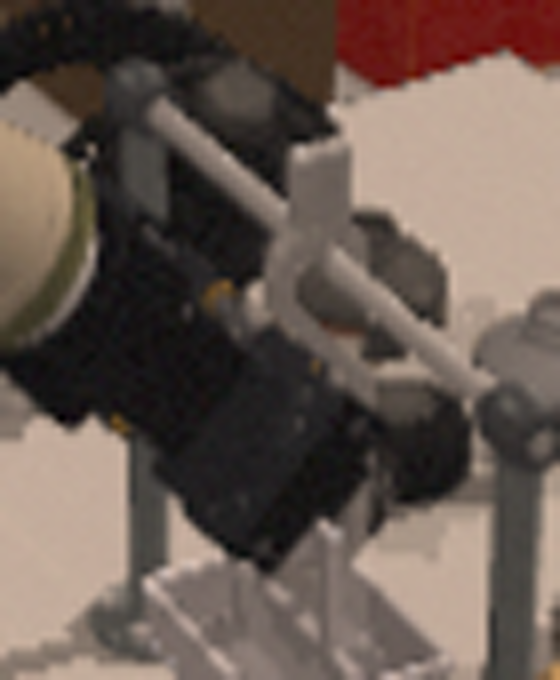

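>>> arm_command(targets=[0,0,0,0.2,0.02,-0.08,0.2,0,0,0,0.2,0,-0.1,0.2,0,0,0,0.2,0,-0.1,0.2,0,0,0,0,0,0,0.2])

```text
time: 19.77
ee_pos: [0.6789, -0.0023, 0.1679]
eef_rot: [0.009, 0.384, -0.027, 0.923]
ft_force: [-0.5, -0.9, -3.4]
width: 0.0291
```

```bash
python3 -c "
from h import *
plan([.683,-.002,.155],want(45,-3.5,1))
s=camera('side')[:,:,::-1];cv2.imwrite('pics/s21r.png',s);crop('pics/s21.png',s,305,130,70,85,8)
"
```

```text
t 19.77 pos [ 0.6789 -0.0023  0.1679] w 0.0291 F [-0.55 -0.86 -3.39] T [0.1  1.68 0.01]
  world err mm [  2.    0.4 -10.8] | turn units [ 0.008 -0.003 -0.001] | shift units [ 0.362  0.023 -0.247] | rotdeg 0.4
  axes world: x [ 0.7  -0.04 -0.71] y [ 0.06  1.   -0.  ] z [ 0.71 -0.04  0.71] J [-0.5   0.13  0.4   2.12  0.57  0.16  0.85]
```

View pics/s21.png

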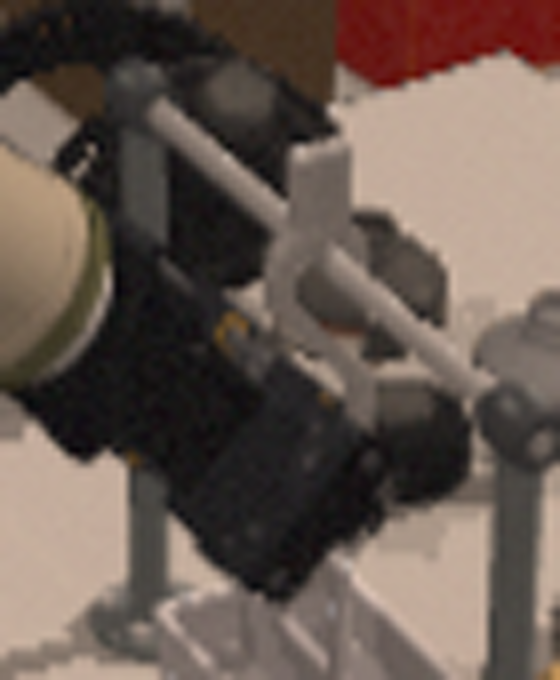

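>>> arm_command(targets=[0,0,0,0.12,0,-0.06,0.2,0,0,0,0.1,0,-0.07,0.2,0,0,0,0,0,0,0.2])

```text
time: 20.07
ee_pos: [0.6806, -0.0024, 0.1614]
eef_rot: [0.009, 0.384, -0.027, 0.923]
ft_force: [-0.1, -0.1, -5.8]
width: 0.0294
```

```bash
python3 -c "
from h import *
plan([.683,-.002,.155],want(45,-3.5,1))
"
```

```text
t 20.07 pos [ 0.6806 -0.0024  0.1614] w 0.0294 F [-0.13 -0.1  -5.79] T [ 0.18  1.52 -0.02]
  world err mm [ 0.3  0.5 -4.3] | turn units [ 0.008 -0.003 -0.001] | shift units [ 0.129  0.021 -0.114] | rotdeg 0.4
  axes world: x [ 0.7  -0.04 -0.71] y [ 0.06  1.   -0.  ] z [ 0.71 -0.04  0.71] J [-0.51  0.14  0.41  2.12  0.59  0.14  0.83]
```

>>> arm_command(targets=[0,0,0,0.06,0,-0.06,0.2,0,0,0,0.05,0,-0.05,0.2,0,0,0,0,0,0,0.2])

```text
time: 20.32
ee_pos: [0.6806, -0.0024, 0.1572]
eef_rot: [0.009, 0.384, -0.027, 0.923]
ft_force: [1.3, 0.0, -4.1]
width: 0.0293
```

```bash
python3 -c "
from h import *
plan([.683,-.002,.155],want(45,-3.5,1))
s=camera('side')[:,:,::-1];cv2.imwrite('pics/s22r.png',s);crop('pics/s22.png',s,305,130,70,85,8)
"
```

```text
t 20.32 pos [ 0.6806 -0.0024  0.1572] w 0.0293 F [ 1.27  0.04 -4.11] T [0.11 1.51 0.05]
  world err mm [ 0.3  0.5 -0.1] | turn units [ 0.008 -0.003 -0.001] | shift units [0.009 0.02  0.005] | rotdeg 0.4
  axes world: x [ 0.7  -0.04 -0.71] y [ 0.06  1.   -0.  ] z [ 0.71 -0.04  0.71] J [-0.52  0.15  0.42  2.13  0.6   0.13  0.82]
```

View pics/s22.png

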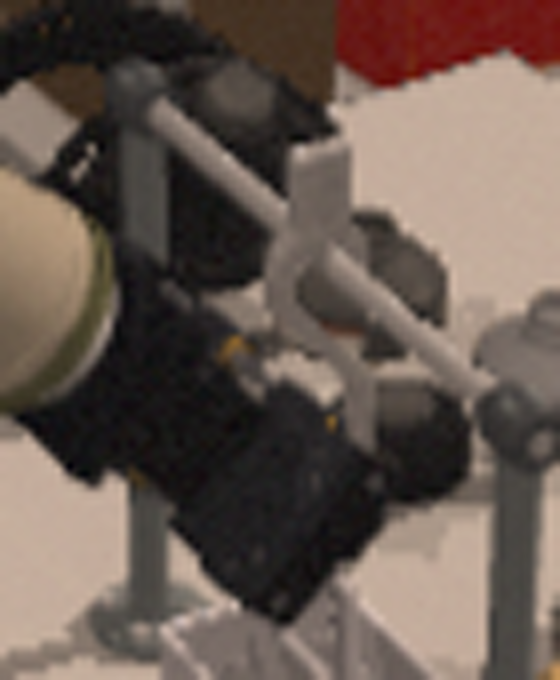

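>>> arm_command(targets=[0,0,0,0.05,0,-0.04,0.2,0,0,0,0,0,0,0.2])

```text
time: 20.53
ee_pos: [0.6812, -0.0022, 0.1562]
eef_rot: [0.009, 0.383, -0.026, 0.923]
ft_force: [0.4, 0.3, -5.1]
width: 0.0291
```

>>> arm_command(targets=[0,0,0,0.05,0,-0.04,0.2,0,0,0,0,0,0,0.2])

```text
time: 20.7
ee_pos: [0.6825, -0.0019, 0.1562]
eef_rot: [0.01, 0.382, -0.026, 0.924]
ft_force: [-0.4, -0.3, -3.6]
width: 0.0292
```

```bash
python3 -c "
from h import *
plan([.683,-.002,.153],want(45,-3.5,1))
"
```

```text
t 20.7 pos [ 0.6825 -0.0019  0.1562] w 0.0292 F [-0.41 -0.33 -3.65] T [ 0.09  1.49 -0.01]
  world err mm [-1.6 -0.  -1. ] | turn units [ 0.007  0.002 -0.003] | shift units [-0.016 -0.004 -0.075] | rotdeg 0.4
  axes world: x [ 0.71 -0.04 -0.71] y [ 0.06  1.   -0.  ] z [ 0.7  -0.04  0.71] J [-0.53  0.16  0.43  2.13  0.62  0.12  0.8 ]
```

>>> arm_command(targets=[0,0.06,0,0,0,0,0.2,0,0.06,0,0,0,0,0.2,0,0,0,0,0,0,0.2])

```text
time: 20.95
ee_pos: [0.6836, 0.0008, 0.1576]
eef_rot: [0.009, 0.419, -0.024, 0.908]
ft_force: [1.0, -0.2, -3.8]
width: 0.0295
```

```bash
python3 -c "
from h import *
plan([.683,-.002,.153],want(40,-3.5,1))
"
```

```text
t 20.95 pos [0.6836 0.0008 0.1576] w 0.0295 F [ 1.04 -0.16 -3.81] T [0.07 1.17 0.03]
  world err mm [-2.6 -2.7 -2.3] | turn units [ 0.012  0.011 -0.005] | shift units [ 0.006 -0.111 -0.133] | rotdeg 0.8
  axes world: x [ 0.65 -0.04 -0.76] y [ 0.05  1.   -0.  ] z [ 0.76 -0.04  0.65] J [-0.29  0.16  0.18  2.05  0.36  0.25  1.08]
```

>>> arm_command(targets=[0,0,0,0.05,-0.08,-0.07,0.2,0,0,0,0,0,0,0.2])

```text
time: 21.12
ee_pos: [0.6837, -0.0028, 0.156]
eef_rot: [0.01, 0.417, -0.025, 0.909]
ft_force: [1.0, 0.0, -1.4]
width: 0.0295
```

>>> arm_command(targets=[0,0,0,0.06,0,-0.05,0.2,0,0,0,0,0,0,0.2])

```text
time: 21.28
ee_pos: [0.6853, -0.0032, 0.1561]
eef_rot: [0.01, 0.414, -0.025, 0.91]
ft_force: [0.2, -0.2, -2.4]
width: 0.0294
```

```bash
python3 -c "
from h import *
plan([.683,-.002,.153],want(40,-3.5,1))
s=camera('side')[:,:,::-1];cv2.imwrite('pics/s23r.png',s);crop('pics/s23.png',s,305,130,70,85,8)
"
```

```text
t 21.28 pos [ 0.6853 -0.0032  0.1561] w 0.0294 F [ 0.18 -0.17 -2.44] T [ 0.06  1.02 -0.01]
  world err mm [-4.2  1.3 -0.8] | turn units [ 0.008  0.024 -0.003] | shift units [-0.089  0.043 -0.15 ] | rotdeg 1.2
  axes world: x [ 0.66 -0.04 -0.75] y [ 0.05  1.   -0.  ] z [ 0.75 -0.04  0.66] J [-0.3   0.17  0.2   2.06  0.37  0.23  1.06]
```

View pics/s23.png

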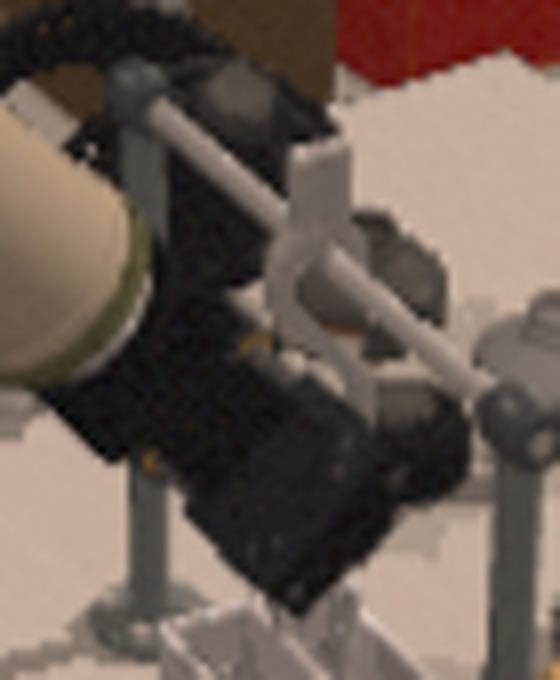

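>>> arm_command(targets=[0,0,0,0.04,0,-0.08,0.2,0,0,0,0,0,0,0.2])

```text
time: 21.5
ee_pos: [0.6857, -0.0023, 0.156]
eef_rot: [0.01, 0.412, -0.025, 0.911]
ft_force: [-0.1, 0.1, -1.6]
width: 0.0289
```

>>> arm_command(targets=[0,0,0,0.04,0,-0.1,0.2,0,0,0,0,0,0,0.2])

```text
time: 21.67
ee_pos: [0.6862, -0.0013, 0.156]
eef_rot: [0.01, 0.409, -0.024, 0.912]
ft_force: [0.1, -0.5, -1.0]
width: 0.0294
```

```bash
python3 -c "
from h import *
plan([.683,-.002,.153],want(40,-3.5,1))
s=camera('side')[:,:,::-1];cv2.imwrite('pics/s24r.png',s);crop('pics/s24.png',s,305,130,70,85,8)
"
```

```text
t 21.67 pos [ 0.6862 -0.0013  0.156 ] w 0.0294 F [ 0.12 -0.46 -0.97] T [ 0.01  0.98 -0.01]
  world err mm [-5.1 -0.6 -0.7] | turn units [ 0.009  0.038 -0.007] | shift units [-0.114 -0.033 -0.169] | rotdeg 1.8
  axes world: x [ 0.66 -0.03 -0.75] y [ 0.05  1.   -0.  ] z [ 0.75 -0.04  0.67] J [-0.31  0.17  0.21  2.07  0.4   0.21  1.04]
```

View pics/s24.png

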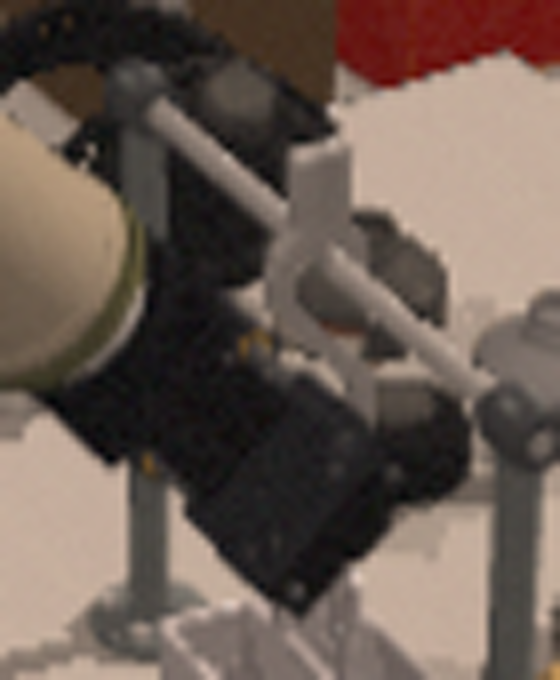

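>>> arm_command(targets=[0,0,0,0.05,0,-0.1,0.2,0,0,0,0.02,0,-0.03,0.2,0,0,0,0,0,0,0.2])

```text
time: 21.97
ee_pos: [0.6872, -0.0004, 0.1559]
eef_rot: [0.011, 0.405, -0.023, 0.914]
ft_force: [0.0, -0.8, 0.7]
width: 0.0294
```

```bash
python3 -c "
from h import *
plan([.683,-.002,.153],want(40,-3.5,1))
s=camera('side')[:,:,::-1];cv2.imwrite('pics/s25r.png',s);crop('pics/s25.png',s,290,130,90,110,6)
"
```

```text
t 21.97 pos [ 6.872e-01 -4.000e-04  1.559e-01] w 0.0294 F [ 0.04 -0.81  0.7 ] T [ 0.01  0.71 -0.03]
  world err mm [-6.1 -1.4 -0.6] | turn units [ 0.009  0.048 -0.01 ] | shift units [-0.144 -0.07  -0.197] | rotdeg 2.2
  axes world: x [ 0.67 -0.03 -0.74] y [0.05 1.   0.  ] z [ 0.74 -0.04  0.67] J [-0.32  0.17  0.22  2.07  0.41  0.2   1.03]
```

View pics/s25.png

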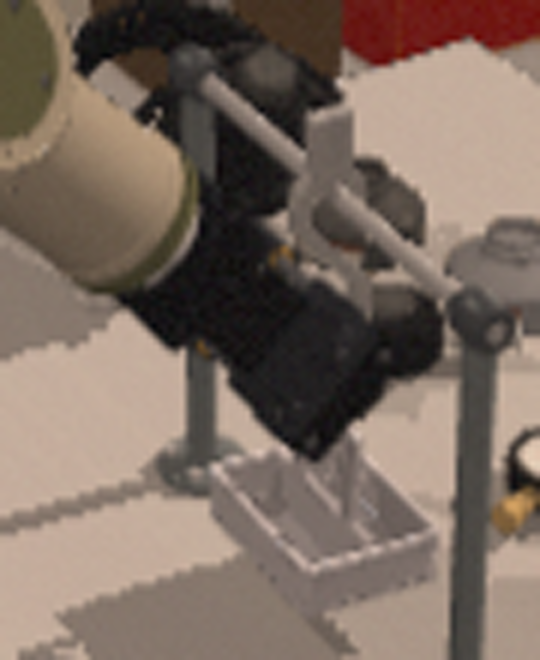

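>>> arm_command(targets=[0,0,0,0,0,0,0.38,0,0,0,0,0,0,0.42,0,0,0,0,0,0,0.5,0,0,0,0,0,0,0.5,0,0,0,0,0,0,0.5,0,0,0,0,0,0,0.5])

```text
time: 22.52
ee_pos: [0.6847, -0.0008, 0.1522]
eef_rot: [0.01, 0.409, -0.023, 0.912]
ft_force: [-0.4, 0.0, -0.3]
width: 0.0434
```

```bash
python3 -c "
from h import *
plan([.683,-.002,.153],want(40,-3.5,1))
s=camera('side')[:,:,::-1];cv2.imwrite('pics/s26r.png',s);crop('pics/s26.png',s,290,130,90,110,6)
"
```

```text
t 22.52 pos [ 0.6847 -0.0008  0.1522] w 0.0434 F [-0.36  0.05 -0.27] T [0.11 0.8  0.02]
  world err mm [-3.6 -1.1  3.1] | turn units [ 0.01   0.039 -0.008] | shift units [-0.187 -0.052 -0.022] | rotdeg 1.8
  axes world: x [ 0.67 -0.03 -0.75] y [ 0.05  1.   -0.  ] z [ 0.75 -0.04  0.67] J [-0.32  0.17  0.22  2.07  0.41  0.2   1.03]
```

View pics/s26.png

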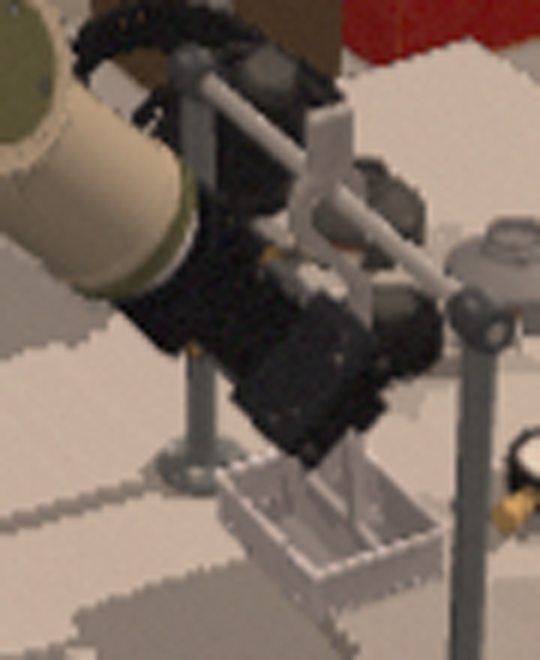

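>>> arm_command(targets=[0,0,0,0,0,0,0.7,0,0,0,0,0,0,0.7,0,0,0,-0.15,0,0,0.7,0,0,0,-0.25,0,0,0.7,0,0,0,-0.3,0,0,0.7,0,0,0,0,0,0,0.7])

```text
time: 23.07
ee_pos: [0.6716, -0.0003, 0.1659]
eef_rot: [0.01, 0.409, -0.024, 0.912]
ft_force: [0.1, -0.5, 0.1]
width: 0.0602
```

```bash
python3 -c "
from h import *
plan([.655,-.002,.183],want(42,-3.5,1))
s=camera('side')[:,:,::-1];cv2.imwrite('pics/s27r.png',s);crop('pics/s27.png',s,290,130,90,110,6)
"
```

```text
t 23.07 pos [ 6.716e-01 -3.000e-04  1.659e-01] w 0.0602 F [ 0.06 -0.45  0.09] T [0.06 0.78 0.02]
  world err mm [-18.6  -1.6  19.3] | turn units [ 0.01  -0.007 -0.007] | shift units [-1.071 -0.102 -0.039] | rotdeg 0.7
  axes world: x [ 0.66 -0.03 -0.75] y [ 0.05  1.   -0.  ] z [ 0.75 -0.04  0.67] J [-0.33  0.12  0.22  2.09  0.41  0.23  1.03]
```

View pics/s27.png

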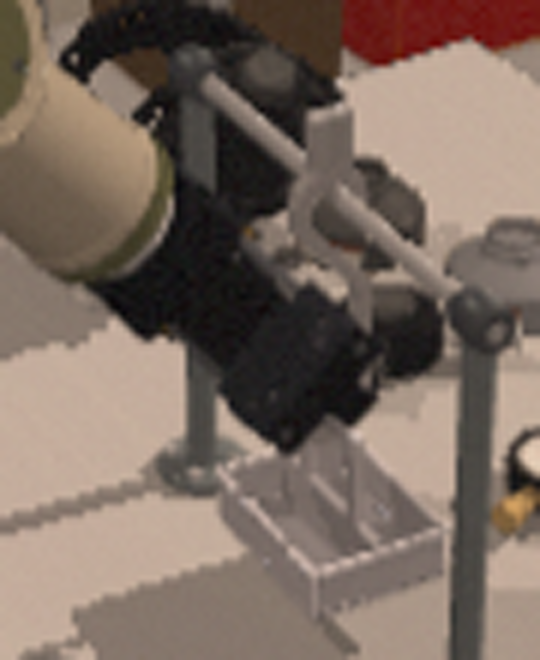

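Tote stays hanging; continue the retreat.

>>> arm_command(targets=[0,0,0,-0.3,0,-0.05,0.7,0,0,0,-0.4,0,-0.05,0.7,0,0,0,-0.4,0,-0.05,0.7,0,0,0,-0.5,0,-0.1,0.7,0,0,0,-0.5,0,-0.1,0.7,0,0,0,-0.5,0,-0.1,0.7,0,0,0,-0.5,0,-0.1,0.7,0,0,0,-0.4,0,0,0.7,0,0,0,0,0,0,0.7,0,0,0,0,0,0,0.7])

```text
time: 23.95
ee_pos: [0.5974, 0.0032, 0.2266]
eef_rot: [0.01, 0.408, -0.024, 0.912]
ft_force: [0.3, -0.3, -0.6]
width: 0.0608
```

```bash
python3 -c "
from h import *
plan([.655,-.002,.183],want(42,-3.5,1))
s=camera('side')[:,:,::-1];cv2.imwrite('pics/s28r.png',s)
t=camera('top')[:,:,::-1];cv2.imwrite('pics/t28r.png',t)
yw=Ro.from_euler('z',-3.5,degrees=True)
o=np.array([.684,-.002,.113]);o2=o+np.array([0,0,.010-.086])
H=[o+yw.apply(np.array(q)/1e3) for q in((25,-5,30),(25,-5,95),(-5,-5,0),(-13,-5,205),(13,-5,205))]
T=[o2+yw.apply(np.array(q)/1e3) for q in((-42,-55,34),(-42,55,34),(42,-55,34),(42,-55,0),(0,-15,130),(0,15,130),(0,-32,94),(0,-32,86))]
crop('pics/s28.png',s,305,140,70,95,8,[proj('side',p) for p in H+T])
crop('pics/t28.png',t,270,130,100,75,8)
"
```

```text
t 23.95 pos [0.5974 0.0032 0.2266] w 0.0608 F [ 0.28 -0.35 -0.56] T [0.08 0.86 0.02]
  world err mm [ 55.6  -5.1 -41.4] | turn units [ 0.009 -0.005 -0.008] | shift units [ 2.72  -0.089  0.56 ] | rotdeg 0.6
  axes world: x [ 0.67 -0.03 -0.75] y [ 0.05  1.   -0.  ] z [ 0.74 -0.04  0.67] J [-0.36 -0.14  0.18  2.2   0.45  0.4   1.  ]
```

View pics/s28.png

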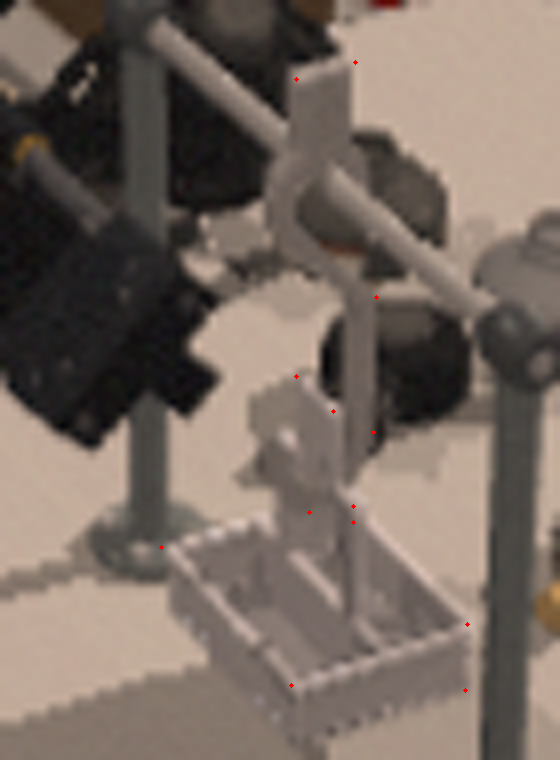

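View pics/t28.png

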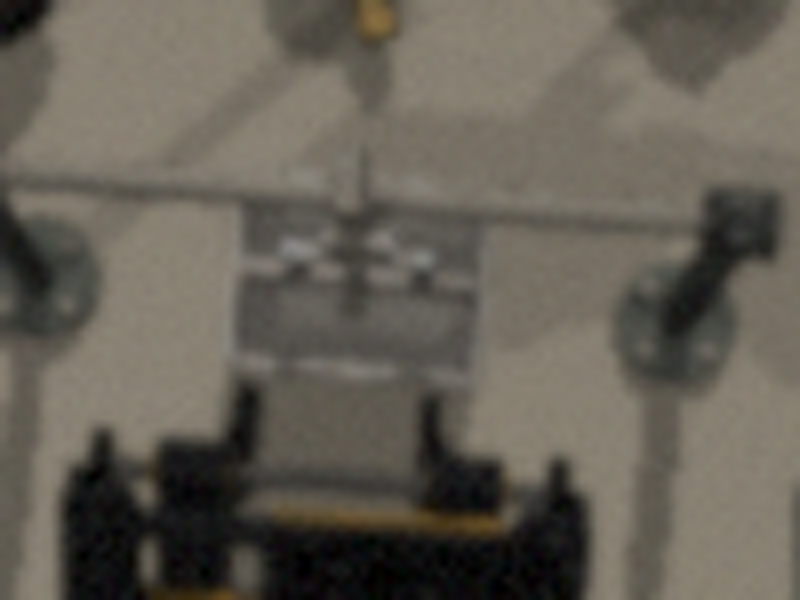

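>>> arm_command(targets=[0,0,0,-0.5,0,0,0.7,0,0,0,-0.5,0,0,0.7,0,0,0,-0.4,0,0,0.7,0,0,0,0,0,0,0.7,0,0,0,0,0,0,0.7,0,0,0,0,0,0,0.7,0,0,0,0,0,0,0.7,0,0,0,0,0,0,0.7,0,0,0,0,0,0,0.7])

```text
time: 24.8
ee_pos: [0.5744, 0.0039, 0.2481]
eef_rot: [0.009, 0.412, -0.025, 0.911]
ft_force: [-1.3, 0.5, 0.4]
width: 0.0609
```

```bash
python3 -c "
from h import *
s=camera('side')[:,:,::-1];cv2.imwrite('pics/s29r.png',s)
a=cv2.imread('pics/s28r.png')
A=np.hstack([cv2.resize(i[180:235,318:368],(400,440),interpolation=cv2.INTER_CUBIC) for i in(a,s)]);cv2.imwrite('pics/s29.png',A)
print(np.abs(a.astype(int)-s)[150:235,335:368].mean())
plan([.6,0,.2],want(42))
"
```

```text
2.098395721925134
t 24.85 pos [0.5744 0.0039 0.2481] w 0.061 F [-0.25 -0.06  0.07] T [ 0.09  0.83 -0.03]
  world err mm [ 23.6  -3.9 -45.8] | turn units [-0.047 -0.014  0.047] | shift units [ 2.004 -0.1   -0.499] | rotdeg 3.1
  axes world: x [ 0.66 -0.04 -0.75] y [ 0.05  1.   -0.  ] z [ 0.75 -0.04  0.66] J [-0.36 -0.22  0.17  2.21  0.43  0.48  1.02]
```

View pics/s29.png

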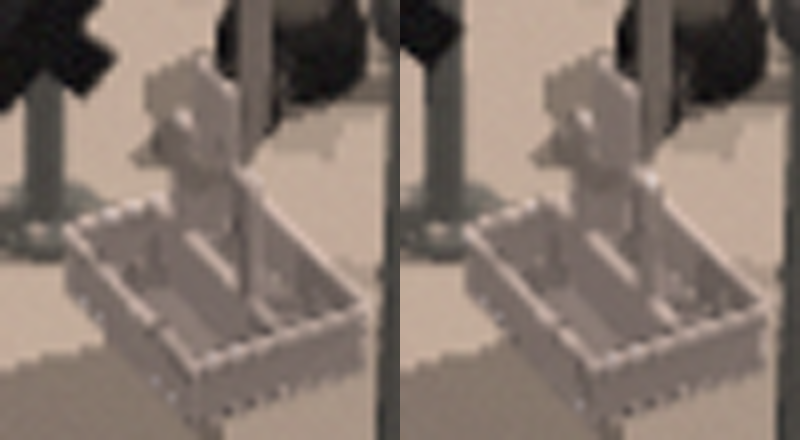

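```bash
python3 -c "
from h import *
t=camera('top')[:,:,::-1]
a=cv2.imread('pics/top0.png')
print('gauge diff',np.abs(a.astype(int)-t)[155:185,385:412].mean())
print(close_job())
"
```

```text
gauge diff 10.91358024691358
the job is handed in; nothing more can be done
None
```

The S-hook now hangs on the drying rail near its middle with its lower curl towards the robot, and the aluminium tote hangs by its handle bar in that curl. I handed the job in at about 25 s of the 72 s; it reports no verdict.

**Hook:** I took the grey hook, not the blue one, straight out of its stand and lowered it onto the rail. The wrist force went from about -3 N to about +1 N, so the rail carried its weight before I let go.

**Tote:** I pinched the bare aluminium tote, not the orange one, by its ear with about 45° of lean and brought it in over the curl's tip. It would not go down the last bit because a wrist joint was near its limit. I reduced the lean by about 4.5° and lowered again until the wrist force read +0.7 N, then opened the fingers and backed off.

**Last checks:**
- Two side pictures about 0.9 s apart look alike: the tote is upright and still, and the hook is upright on the bar. The tray, stem and ear were within a few millimetres of where I expected them.
- The gripper was about 10 cm clear with no contact force.
- I planned every move to stay clear of the filter and the gauge, but did not re-measure either one at the end. A pixel comparison around the gauge showed some change (mean 10.9). I put that down to moved shadows and did not look further; the gauge appears in the same place in the side pictures taken along the way.

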